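Turn the kit row round

TASK

Move the four small items from the full intake rack on the right to the empty use rack on the left, in reverse order: the item nearest the wire pull loop of the intake rack goes into the bay farthest from the pull loop of the use rack, the next one into the next bay, and so on. Stand or lay each item in the middle of its own bay the way it was before: loupe, spacer and battery cell upright, data stick flat across the rack.

Things in the scene. Friction and masses are not known exactly. Their poses are not given: they have to be found in the camera images.
- loupe_center (a point): Eye loupe, black, waisted, round, standing upright: 34 mm in diameter at its widest, 35 mm high, 30 g. Point: its centre, half-way up (17.5 mm above its underside); z points up.
- spacer_center (a point): Hexagonal brass spacer, standing upright: 16 mm across flats, 19 mm across corners, 29 mm high, 16 g. Point: its centre, half-way up (14.5 mm); z points up.
- cell_center (a point): Round battery cell, red and silver, standing upright on its end: 15 to 17 mm in diameter, 50 mm high, 23 g. Point: its centre, half-way up (25 mm); its own y axis runs along the cell's length and so is vertical.
- stick_center (a point): Data stick, black with a light metal plug, lying flat across the rack: 46 mm long (own y), 18 wide, 9 thick, 12 g; the plug (last 14 mm towards -y) is 12 mm wide and spans 2 to 7 mm above the stick's underside. Both ends stick out 8 mm beyond the 30 mm wide holder, free to be gripped end to end. Point: its centre, half-way up (4.5 mm).
- loupe_holder: Grey holder that the loupe starts in (all four look alike): plate 30 mm (x, across the row) by 50 mm (y, along it), floor 12 mm above the table, a 3 mm rib at either end of y rising 8 mm over the floor, 44 mm clear between ribs, open at both x sides. Fixed on the intake rack; marks where the loupe came from. Origin: centre of its underside, 8 mm above the table.
- spacer_holder: Grey holder that the spacer starts in (all four look alike): plate 30 mm (x, across the row) by 50 mm (y, along it), floor 12 mm above the table, a 3 mm rib at either end of y rising 8 mm over the floor, 44 mm clear between ribs, open at both x sides. Fixed on the intake rack; marks where the spacer came from. Origin: centre of its underside, 8 mm above the table.
- cell_holder: Grey holder that the battery cell starts in (all four look alike): plate 30 mm (x, across the row) by 50 mm (y, along it), floor 12 mm above the table, a 3 mm rib at either end of y rising 8 mm over the floor, 44 mm clear between ribs, open at both x sides. Fixed on the intake rack; marks where the battery cell came from. Origin: centre of its underside, 8 mm above the table.
- stick_holder: Grey holder that the data stick starts in (all four look alike): plate 30 mm (x, across the row) by 50 mm (y, along it), floor 12 mm above the table, a 3 mm rib at either end of y rising 8 mm over the floor, 44 mm clear between ribs, open at both x sides. Fixed on the intake rack; marks where the data stick came from. Origin: centre of its underside, 8 mm above the table.
- intake_rack: Intake rack, full at the start, to the right: aluminium rail 28 mm wide, 8 mm high, fixed, carrying the four holders in a row at y = -82.5, -27.5, 27.5 and 82.5 mm of its own y axis, in any order. A steel wire pull loop 35 mm wide, 17 mm high stands out of its +y end, tip 165 mm from the middle; the -y end has none. Origin: middle of the rail, on the table.
- use_rack: Use rack, empty at the start, to the left, by the tester: like the intake rack, fixed, with four empty bays of the holders' shape and size centred at x = 0, y = -82.5, -27.5, 27.5 and 82.5 mm of its own axes, floors 12 mm above the table. Its wire pull loop is also at its +y end. Origin: middle of the rail, on the table.
Things that resemble listed ones, but are neither listed nor needed, are in the scene too. Leave any pink look-alike of the part that bears stick_center alone. What is shaped like the part that bears loupe_center but green is not meant.

How it is judged:
By the outcome, as a careful person would: the job done as asked, in the order asked, and still so for the second after the job is handed in, with the robot touching nothing.
It also fails if it takes over 96 s, if anything falls off the work surface, if the arm or the gripper's body presses on something with over 40 N, if the wrist force passes 120 N, or if a joint passes its speed limit or range.

ROBOT

A 6-joint arm with a two-finger parallel gripper is mounted at the origin on a cart in front of the work surface, level with it; the furniture and walls round the work are solid. World frame = base frame: x ahead of the robot, y to its left, z up, the work surface at z = 0. Lengths are in m, angles in rad, forces in N, time in s.
With the tool pointing down it reaches from about 0.35 to 0.975 m from the base axis. Payload 4.9 kg.
Tool frame: the origin (TCP) lies at the very end of the fingers, on their centre line; the grasp point (between the pads) lies 19 mm behind it; x points along the fingers, y is the direction in which the jaws open and shut, and the axes are right-handed (so a half turn about x gives the same grasp; the last joint's range is limited). The gripper opens to 85 mm and grips with 20 to 120 N. Pads are 22 mm wide; open, the fingers measure 114 mm over their backs; the gripper's body (76 mm by 85 mm) begins 54 mm behind the grasp point. The pads swing forward as they close: fully open they stand 13 mm farther back than shut.
Start: joints at [-1.306, 0.053, 1.613, -0, 1.476, -0.119], TCP at [0.234, -0.58, 0.231] pointing down, gripper open.
Joint ranges: [-3.01, 3.01], [-1.01, 2.22], [0.06, 2.58], [-1.02, 4.17], [0.09, 2.62], [-3.14, 3.14]. Speed limits (rad/s): [2.57, 2.57, 3.14, 3.14, 3.14, 3.14].

INTERFACE

Orientations are given as a rotation vector (axis times angle).
In Python, from station import ctrl gives the robot as it stands. The module is installed in compiled form; this text tells all that it offers.
- The arm moves only by the shell command python3 -m handwheel 'ROWS' [FORCE]. ROWS is JSON, one flat list of numbers, 7 for each row, row after row: the opening, from 0 (shut) to 1 (fully open), then the shift along the tool's x, y, z in m, then the turn, a rotation vector about the tool's x, y, z in degrees. A call has 1 to 12 rows; each row is the pose to reach, as a shift and turn from the pose commanded when the call began, along the tool's axes at that moment; what a row does not reach only later rows make up. A row lasts 1/12 s, in which the tool goes at most 41.7 mm and 7.16 degrees, less where a joint would pass 70% of its speed; a pose out of reach is approached as far as the arm can. A call with a gripper value outside its range is refused whole. The fingers move at their own pace and stop on an object; FORCE is the grip in N (left out, the last holds). Time passes only in rows, so rows that repeat a pose let the fingers close. It gives the time, the measured TCP pose, the force and the opening at its end, in the units of the state.
- ctrl.get_obs(): the state, without advancing time (a new reading comes with each control period).
- ctrl.get_image(name): name is "scene" or "top" or "wrist"; returns (picture, depth): 480x640x3 uint8, blue, green, red; 480x640 float32, m along the optical axis (not along the pixel's ray), 0 where there is no reading.
- ctrl.camera_params(name): a dict with "fov_y" (degrees; the focal length in pixels is half the picture's height over the tangent of half this angle, whatever the lens; pixels are square), "cx", "cy" (the principal point, pixels), "R" (3x3) and "t" (3): a world point X has camera coordinates R X + t; the wrist camera has in their place "hand_eye" (4x4, takes a point from camera to tool coordinates, whose origin is the TCP and whose axes are the tool frame's). Camera axes: x right, y down, z forward; pixel columns grow to the right and rows downward; lengths in m; the calibration is good to about 2 mm. A picture is of the moment at which its call begins: read the wrist's pose just before it. camera_params takes no time and is no camera call.
- ctrl.finish_job(): hands the job in, once; it reports no verdict.
The state is a dict: "t": time; "q": joint angles; "dq": joint speeds; "effort": joint torques, N m; "tool_pos": TCP position; "tool_rot": TCP orientation; "contact_force": force on the tool from outside, world axes, zero at the start; "wrist_torque": the same for the moment, N m; "opening": finger opening in m.
Only numpy, scipy, OpenCV 4.12 (cv2) and the standard library are available. Lean on these libraries where they do the work, as an engineer would, in place of code of your own. Each camera call takes 0.05 s, during which the arm holds its last target.

## Working session

There is one attempt and no reset: what is moved stays moved. The work goes in short steps, Python scripts to look and compute and a shell command to move; the robot and the scene stay as the last step left them, time stands still between calls to the robot, and variables do not carry over. Pictures are saved under pics/ and viewed, and the job is handed in when it is done.

```bash
mkdir -p pics; ls; python3 - <<'E'
from station import ctrl
import cv2,numpy as np
for n in ["scene","top","wrist"]:
    o=ctrl.get_obs()
    im,d=ctrl.get_image(n)
    cv2.imwrite(f"pics/{n}0.png",im); np.savez(f"pics/{n}0.npz",im=im,d=d,p=o["tool_pos"],r=o["tool_rot"])
    print(n,ctrl.camera_params(n),(d>0).mean())
print(ctrl.get_obs())
E
```

```text
pics
scene {'fov_y': 50.24159947780307, 'cx': 318.59105993329746, 'cy': 244.41289409510318, 'R': array([[ 0.59197177, -0.80565328,  0.02218592],
       [-0.32762086, -0.26569476, -0.90668124],
       [ 0.7363654 ,  0.52946113, -0.42123262]]), 't': array([-0.20798298,  0.24994796,  0.44294042])} 0.9959114583333334
top {'fov_y': 44.198013433942116, 'cx': 319.07838654308676, 'cy': 239.81264360954998, 'R': array([[-0.0226002 , -0.99965256, -0.01356418],
       [-0.9841537 ,  0.02463248, -0.17559825],
       [ 0.17587136,  0.00938068, -0.98436846]]), 't': array([0.13787685, 0.49419595, 1.19661249])} 0.996181640625
wrist {'fov_y': 61.22386046771132, 'cx': 324.07742219243704, 'cy': 237.81016875324963, 'hand_eye': array([[-4.40435147e-04, -2.97929411e-01,  9.54587802e-01,
        -1.42356549e-01],
       [ 9.99999102e-01, -1.33978927e-03,  4.32355434e-05,
        -3.90614713e-05],
       [ 1.26606536e-03,  9.54586964e-01,  2.97929733e-01,
        -7.61156019e-02],
       [ 0.00000000e+00,  0.00000000e+00,  0.00000000e+00,
         1.00000000e+00]])} 0.9961263020833333
{'t': 0.15, 'q': array([-1.30602557e+00,  5.32363206e-02,  1.61396113e+00, -1.50920527e-05,
        1.47599787e+00, -1.19018189e-01]), 'dq': array([ 0.00091339, -0.00229584, -0.00355491, -0.00125961,  0.00080892,
        0.00122758]), 'effort': array([-2.87787434e-04, -3.94243562e+01, -3.70722020e+01, -1.39288663e-04,
        4.70177401e-03, -1.98804992e-05]), 'tool_pos': array([ 0.23388254, -0.57907322,  0.23033658]), 'tool_rot': array([ 2.01175525,  0.39251865, -2.01202512]), 'contact_force': array([-0.34973207, -0.95490259,  0.91971781]), 'wrist_torque': array([0.02471407, 0.00868705, 0.02165701]), 'opening': 0.08532093858265122}
```

View pics/top0.png

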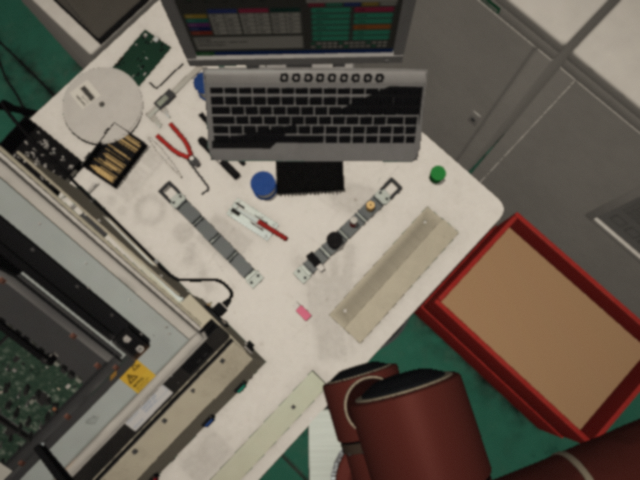

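View pics/scene0.png

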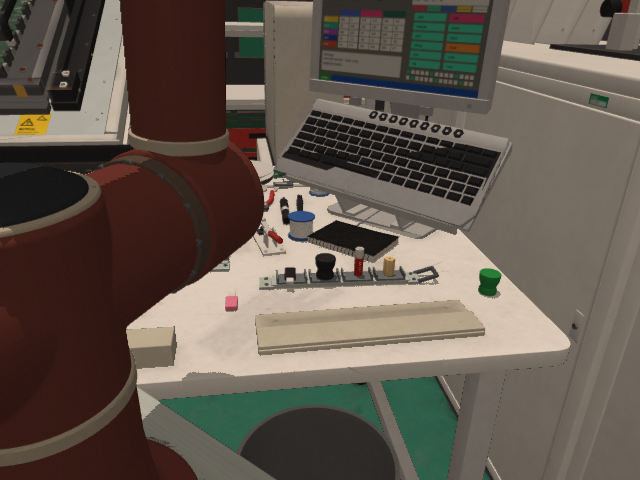

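View pics/wrist0.png

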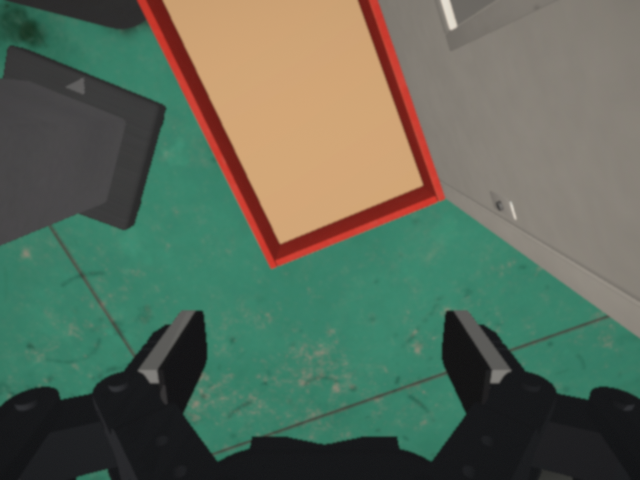

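The top view shows the use rack on the left with its loop at about (168,187). The intake rack's loop is at (392,185), and its items from the loop outward are spacer (370,205), cell (354,221), loupe (335,240) and stick (313,260). The pink look-alike at (304,312) and the green look-alike at (437,174) are to be left alone. I'll enlarge and measure.

```bash
cat > h.py <<'E'
import numpy as np,cv2
from scipy.spatial.transform import Rotation as Ro
from station import ctrl
def cam(n,p=None,r=None):
    c=ctrl.camera_params(n); f=240/np.tan(np.radians(c["fov_y"]/2))
    if "R" in c: R=c["R"].T; o=-R@c["t"]
    else:
        H=np.array(c["hand_eye"]); Rt=Ro.from_rotvec(r).as_matrix()
        R=Rt@H[:3,:3]; o=Rt@H[:3,3]+p
    return f,c["cx"],c["cy"],R,o   # cam->world
def px2plane(C,u,v,z):
    f,cx,cy,R,o=C; d=R@np.array([(u-cx)/f,(v-cy)/f,1]); return o+d*(z-o[2])/d[2]
def cloud(C,d):
    f,cx,cy,R,o=C; v,u=np.mgrid[:480,:640]
    P=np.stack([(u-cx)/f*d,(v-cy)/f*d,d],-1); return P@R.T+o
def proj(C,X):
    f,cx,cy,R,o=C; p=R.T@(np.array(X)-o); return np.array([p[0]/p[2]*f+cx,p[1]/p[2]*f+cy])
def snap(n,tag):
    o=ctrl.get_obs(); im,d=ctrl.get_image(n)
    cv2.imwrite(f"pics/{tag}.png",im); np.savez(f"pics/{tag}.npz",im=im,d=d,p=o["tool_pos"],r=o["tool_rot"]); return o,im,d
E
python3 - <<'E'
from h import *
z=np.load("pics/top0.npz"); im,d=z["im"],z["d"]; C=cam("top"); P=cloud(C,d)
for n,(u,v) in dict(useloop=(165,187),useend=(258,282),inloop=(397,182),inend=(300,275),sp=(370,205),cell=(354,221),lo=(335,240),st=(313,260),tray=(250,215),key=(310,120),mat=(310,178),keyedge=(310,155),tester=(255,360),tab=(220,250),caliper=(180,95),stand=(400,270)).items():
    print(n,P[v,u].round(3))
c=cv2.resize(im[140:320,140:440],None,fx=2.6,fy=2.6,interpolation=cv2.INTER_CUBIC); cv2.imwrite("pics/topc.png",c)
zs=np.load("pics/scene0.npz"); c=cv2.resize(zs["im"][220:320,220:520],None,fx=2.6,fy=2.6,interpolation=cv2.INTER_CUBIC); cv2.imwrite("pics/scc.png",c)
h=P[...,2]; h=np.clip(h/0.3,0,1); cv2.imwrite("pics/hgt.png",cv2.applyColorMap((h*255).astype(np.uint8),cv2.COLORMAP_JET))
E
```

```text
useloop [0.629 0.462 0.015]
useend [0.415 0.259 0.008]
inloop [ 0.627 -0.047  0.014]
inend [0.428 0.169 0.01 ]
sp [0.57  0.016 0.041]
cell [0.532 0.052 0.062]
lo [0.496 0.093 0.046]
st [0.459 0.14  0.016]
tray [0.557 0.273 0.033]
key [0.712 0.137 0.173]
mat [0.642 0.143 0.011]
keyedge [0.659 0.14  0.118]
tester [0.254 0.253 0.113]
tab [0.487 0.341 0.008]
caliper [ 0.849  0.437 -0.   ]
stand [ 0.433 -0.045  0.013]
```

View pics/topc.png

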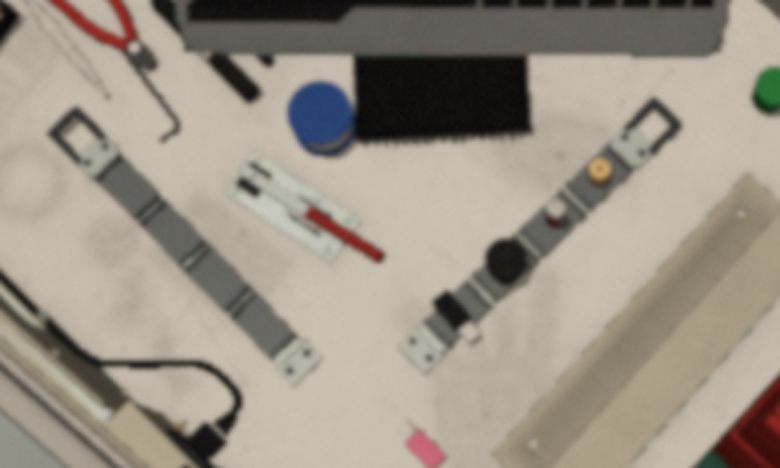

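View pics/scc.png

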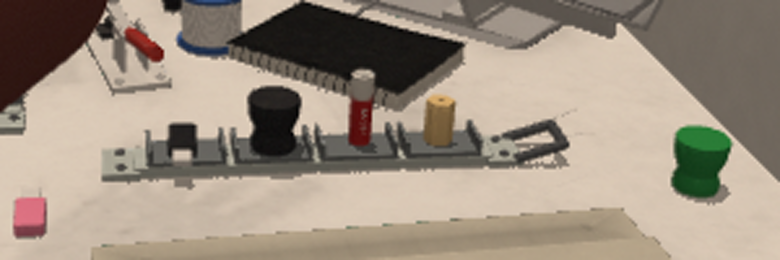

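View pics/hgt.png

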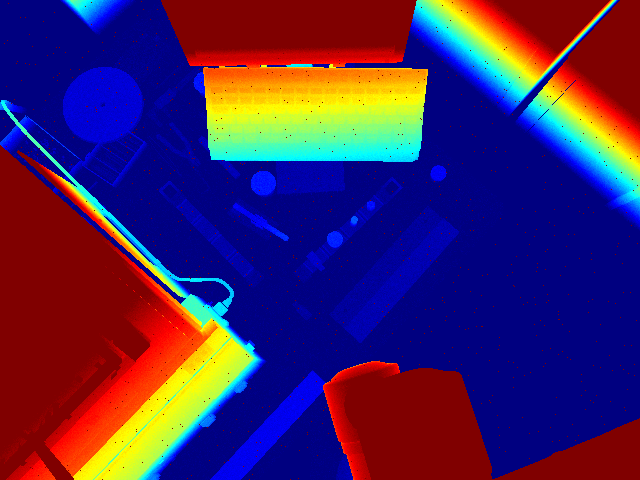

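```bash
python3 - <<'E'
from h import *
z=np.load("pics/top0.npz"); im,d=z["im"],z["d"]; C=cam("top"); P=cloud(C,d)
# marked points: pull loop tip, plain end (px) on ~z plane
print("tool axes\n",Ro.from_rotvec(ctrl.get_obs()["tool_rot"]).as_matrix().round(3))
for nm,a,b in [("in",(.627,-.047),(.428,.169)),("use",(.629,.462),(.415,.259))]:
    a,b=np.array(a),np.array(b); y=(a-b)/np.linalg.norm(a-b)
    for it in range(4):
        x=np.array([y[1],-y[0]]); L=P[...,:2]-b
        s=L@y; t=L@x; m=(s>.02)&(s<.27)&(abs(t)<.024)&(P[...,2]>.006)&(P[...,2]<.018)
        Q=P[m][:,:2]; c,_=Q.mean(0),0; w,V=np.linalg.eigh(np.cov((Q-Q.mean(0)).T)); yy=V[:,1]*np.sign(V[:,1]@y)
        y=yy; b=Q.mean(0)+y*((b-Q.mean(0))@y)
    print(nm,"y deg",np.degrees(np.arctan2(y[1],y[0])),"b",b,"len",(a-b)@y, m.sum(), "t range",np.percentile(t[m],[2,98]))
    o=np.array(a@y*y + (b-(b@y)*y)) -.165*y
    print("origin",o.round(4)); 
    for k in(-82.5,-27.5,27.5,82.5): print(k,(o+y*k/1e3).round(4), proj(C,[*(o+y*k/1e3),.012]).round(1))
for u,v in [(160,275),(190,280),(215,280),(230,290),(225,310),(205,300),(215,320)]: print(u,v,P[v-2:v+3,u-2:u+3].reshape(-1,3)[P[v-2:v+3,u-2:u+3,2].argmax()].round(3))
E
```

```text
tool axes
 [[-0.     0.374 -0.927]
 [ 0.002 -0.927 -0.374]
 [-1.    -0.002 -0.   ]]
in y deg -46.777454872174914 b [0.42592111 0.1670503 ] len 0.2936839193620614 968 t range [-0.01611454  0.01404122]
origin [0.514  0.0733]
-82.5 [0.4575 0.1334] [316.3 260.8]
-27.5 [0.4952 0.0933] [334.5 243.1]
27.5 [0.5329 0.0532] [352.6 225.5]
82.5 [0.5705 0.0132] [370.4 208. ]
use y deg 43.44510641707414 b [0.41529459 0.25868897] len 0.29496601338402806 1340 t range [-0.01448104  0.01445234]
origin [0.5097 0.3481]
-82.5 [0.4498 0.2913] [242.7 266.2]
-27.5 [0.4897 0.3292] [225.2 248.3]
27.5 [0.5296 0.367 ] [207.9 230.5]
82.5 [0.5696 0.4048] [190.7 213. ]
160 275 [0.413 0.421 0.193]
190 280 [0.279 0.114 1.267]
215 280 [0.413 0.335 0.106]
230 290 [0.389 0.302 0.101]
225 310 [0.351 0.315 0.113]
205 300 [0.371 0.365 0.066]
215 320 [0.279 0.114 1.267]
```

```bash
python3 -m handwheel '[1,0.02,-0.35,-0.304,-70,0,0, 1,0.02,-0.35,-0.304,-70,0,0, 1,0.02,-0.35,-0.304,-70,0,0, 1,0.02,-0.35,-0.304,-70,0,0, 1,0.02,-0.35,-0.304,-70,0,0, 1,0.02,-0.35,-0.304,-70,0,0, 1,0.02,-0.35,-0.304,-70,0,0, 1,0.02,-0.35,-0.304,-70,0,0, 1,0.02,-0.35,-0.304,-70,0,0, 1,0.02,-0.35,-0.304,-70,0,0, 1,0.02,-0.35,-0.304,-70,0,0, 1,0.02,-0.35,-0.304,-70,0,0]' 40
cat >> h.py <<'E'
INY=np.radians(-46.78); USY=np.radians(43.45)
def where():
    o=ctrl.get_obs(); R=Ro.from_rotvec(o["tool_rot"]).as_matrix()
    print("t",round(o["t"],2),"tcp",np.round(o["tool_pos"],4),"yaw",np.degrees(np.arctan2(R[1,1],R[0,1])).round(2),"tilt",R[2].round(3),"F",np.round(o["contact_force"],1),"open",round(o["opening"],4),"q",np.round(o["q"],2))
    return o,R
def to(xyz,yaw_deg):
    o,R=where(); s=R.T@(np.array(xyz)-o["tool_pos"])
    y=np.radians(yaw_deg); T=np.array([[0,np.cos(y),np.sin(y)],[0,np.sin(y),-np.cos(y)],[-1,0,0]])
    rv=np.degrees(Ro.from_matrix(R.T@T).as_rotvec())
    print("shift",s.round(4),"norm",np.linalg.norm(s).round(3),"turn",rv.round(2))
E
python3 -c "
from h import *
to([.473,.117,.2],43.2)"
```

```text
t: 1.15
tool_pos: [0.3857, -0.1359, 0.2107]
tool_rot: [1.18, 1.23, -1.177]
contact_force: [0.5, -0.2, -0.9]
opening: 0.0853
t 1.15 tcp [ 0.3857 -0.1359  0.2107] yaw 2.4 tilt [-1.     0.001 -0.003] F [ 0.5 -0.2 -0.9] open 0.0853 q [-0.52 -0.5   2.11  0.    1.53 -0.57]
shift [ 0.0114  0.0979 -0.249 ] norm 0.268 turn [-40.8   -0.13  -0.08]
```

```bash
python3 -m handwheel '[1,0.011,0.098,-0.249,-40.8,0,0, 1,0.011,0.098,-0.249,-40.8,0,0, 1,0.011,0.098,-0.249,-40.8,0,0, 1,0.011,0.098,-0.249,-40.8,0,0, 1,0.011,0.098,-0.249,-40.8,0,0, 1,0.011,0.098,-0.249,-40.8,0,0, 1,0.011,0.098,-0.249,-40.8,0,0, 1,0.011,0.098,-0.249,-40.8,0,0, 1,0.011,0.098,-0.249,-40.8,0,0]'
python3 -c "
from h import *
where()
snap('wrist','w1')"
```

```text
t: 1.9
tool_pos: [0.474, 0.1113, 0.1998]
tool_rot: [0.642, 1.475, -0.644]
contact_force: [0.0, -0.6, 0.7]
opening: 0.0854
t 1.9 tcp [0.474  0.1113 0.1998] yaw 42.88 tilt [-1.    -0.002 -0.   ] F [ 0.  -0.6  0.7] open 0.0854 q [ 0.08 -0.27  1.96 -0.    1.45 -0.67]
```

View pics/w1.png

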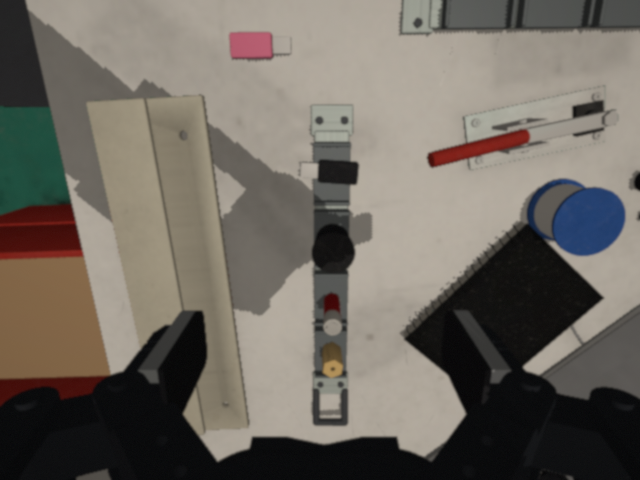

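The wrist view shows the intake rack with its loop at (330,405). From the loop outward: brass spacer (332,362), cell (332,320), loupe (333,248), stick (332,171) with its plug on the left. The pink look-alike (260,45) is off the rack. I'll measure the items with depth.

```bash
python3 - <<'E'
from h import *
z=np.load("pics/w1.npz"); im,d=z["im"],z["d"]; C=cam("wrist",z["p"],z["r"]); P=cloud(C,d)
c=im[95:435,270:395]; cv2.imwrite("pics/w1c.png",np.rot90(cv2.resize(c,None,fx=2.2,fy=2.2,interpolation=cv2.INTER_CUBIC)))
h=P[...,2]
# table & floor height check
print("table",np.median(h[250:300,380:395]), "floor", np.median(h[145:158,320:345]), np.median(h[185:203,320:345]))
# rack line: plate edges z~.012
u,v=np.meshgrid(range(640),range(480)); reg=(u>290)&(u<380)&(v>100)&(v<430)
def ana(n,m):
    Q=P[m]; (cx,cy),(w,hh),a=cv2.minAreaRect((Q[:,:2]*1e3).astype(np.float32)); print(n,m.sum(),"mean",Q.mean(0).round(4),"rect",round(cx,1),round(cy,1),round(w,1),round(hh,1),round(a,1),"z",np.percentile(Q[:,2],[5,95]).round(4))
ana("stick",reg&(v>155)&(v<190)&(h>.0165)&(abs(h-.02)<.005))
ana("loupe",reg&(v>215)&(v<280)&(abs(h-.047)<.004))
ana("cell",reg&(v>285)&(v<340)&(abs(h-.062)<.004))
ana("spacer",reg&(v>335)&(v<385)&(abs(h-.041)<.004))
m=reg&(h>.006)&(h<.016)&(v>105)&(v<215)&~((v>155)&(v<190)); ana("rackend",m)
# plate width edges per row at z=.012
g=cv2.cvtColor(im,cv2.COLOR_BGR2GRAY).astype(float)
for r in (150,205,280,350,410): print(r,g[r,300:365].astype(int))
E
```

```text
table -0.00022641329725070491 floor 0.011809624656796969 0.011883931755374166
stick 1180 mean [0.4572 0.1376 0.0201] rect 456.2 136.3 45.9 18.3 39.2 z [0.0178 0.0218]
loupe 1440 mean [0.4976 0.0958 0.0467] rect 498.0 95.5 33.3 33.4 80.5 z [0.0455 0.0479]
cell 264 mean [0.535  0.0546 0.0617] rect 535.5 54.1 13.3 14.2 42.3 z [0.0595 0.0628]
spacer 312 mean [0.5709 0.0171 0.0407] rect 571.5 16.6 18.2 16.6 0.4 z [0.038  0.0421]
rackend 1731 mean [0.4506 0.1452 0.0094] rect 451.7 143.6 33.2 82.4 42.5 z [0.0062 0.013 ]
150 [164 165 165 166 166 166 167 168 167 167 165 155 131 104  93  96  98  97
  97  97  97  98  97  97  97  98  98  98  99  98  98  98  98  99  98  98
  98  98  98  98  98  99  98  98  99  99  99  98  98 105 125 145 155 157
 159 159 159 160 159 160 158 158 158 158 159]
205 [ 99  98  99 100 101 101 102 101 101 101 102 100  97  88  76  68  66  67
  68  69  69  68  69  70  79  93 105 111 113 112 111 112 113 114 113 113
 112 112 112 112 112 112 112 113 114 113 110 106 115 135 156 168 171 171
 171 170 170 170 170 170 171 172 173 173 172]
280 [171 171 172 171 171 171 171 171 171 171 171 165 149 122  96  87  86  88
  87  87  87  88  87  86  87  87  88  87  87  87  87  87  87  87  87  87
  87  87  87  87  88  88  88  88  88  88  94 114 142 164 172 173 173 173
 173 173 173 173 172 172 172 172 172 172 172]
350 [168 169 168 168 169 168 168 167 165 164 162 160 157 150 128  99  86  84
  81  71  60  55  59  63  67  69  67  67  67  70  72  72  72  72  72  70
  70  69  68  67  71  78  83  84  85  91 110 134 150 154 155 155 155 155
 156 156 156 156 156 156 156 157 156 156 157]
410 [168 167 168 167 167 167 167 167 167 163 152 127  94  64  54  55  57  56
  63  88 115 130 133 129 129 129 128 126 123 120 121 122 120 122 122 117
 114 113 109 101  87  67  54  54  56  57  66  96 133 158 166 166 166 166
 167 167 167 167 167 166 166 166 166 167 166]
```

View pics/w1c.png

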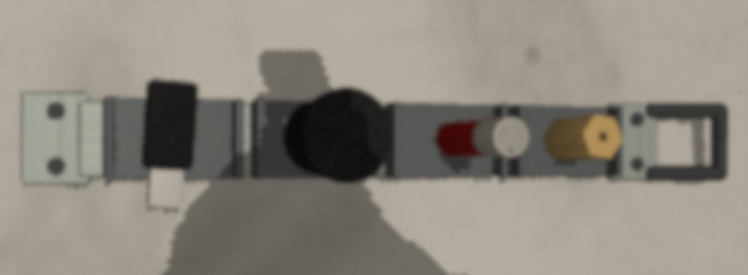

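```bash
python3 -c "
from h import *
to([.5712,.0168,.1],43.2); to([.5712,.0168,.0165],43.2)"
```

```text
t 1.95 tcp [0.4739 0.1105 0.1999] yaw 42.78 tilt [-1.    -0.001 -0.   ] F [ 0.3 -0.2 -0.5] open 0.0855 q [ 0.08 -0.27  1.96 -0.    1.45 -0.67]
shift [0.0999 0.0079 0.1348] norm 0.168 turn [-0.42 -0.01  0.07]
t 1.95 tcp [0.4739 0.1105 0.1999] yaw 42.78 tilt [-1.    -0.001 -0.   ] F [ 0.3 -0.2 -0.5] open 0.0855 q [ 0.08 -0.27  1.96 -0.    1.45 -0.67]
shift [0.1834 0.008  0.1348] norm 0.228 turn [-0.42 -0.01  0.07]
```

```bash
python3 -m handwheel '[0.7,0.1,0.008,0.135,-0.4,0,0, 0.7,0.1,0.008,0.135,-0.4,0,0, 0.7,0.1,0.008,0.135,-0.4,0,0, 0.7,0.1,0.008,0.135,-0.4,0,0, 0.7,0.1,0.008,0.135,-0.4,0,0, 0.7,0.1,0.008,0.135,-0.4,0,0, 0.7,0.1,0.008,0.135,-0.4,0,0, 0.7,0.1,0.008,0.135,-0.4,0,0]'
python3 -c "
from h import *
o,im,d=snap('wrist','w2')
to([.5712,.0168,.0165],43.2)
C=cam('wrist',o['tool_pos'],o['tool_rot']);P=cloud(C,d);h=P[...,2]
m=(abs(h-.041)<.004)&(np.hypot(P[...,0]-.571,P[...,1]-.017)<.02)
Q=P[m];print(m.sum(),Q.mean(0),cv2.minAreaRect((Q[:,:2]*1e3).astype(np.float32)))
"
```

```text
t: 2.62
tool_pos: [0.572, 0.0171, 0.1021]
tool_rot: [0.639, 1.472, -0.638]
contact_force: [-0.3, -0.6, 0.6]
opening: 0.0594
t 2.67 tcp [0.5721 0.0175 0.1024] yaw 43.19 tilt [-1.     0.002  0.002] F [-0.3  0.3  0.3] open 0.0597 q [-0.1   0.04  1.85  0.    1.25 -0.85]
shift [ 0.0859 -0.0013 -0.0003] norm 0.086 turn [-0.01  0.14 -0.13]
808 [0.57129621 0.01674123 0.04079723] ((571.6975708007812, 16.346677780151367), (16.561077117919922, 18.652725219726562), 34.604026794433594)
```

View pics/w2.png

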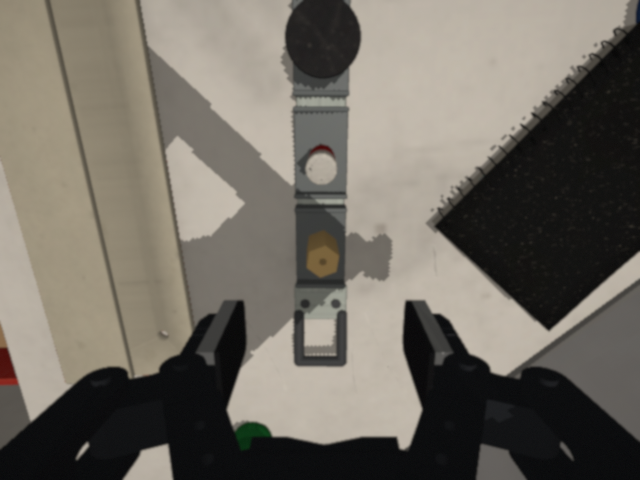

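```bash
python3 -m handwheel '[0.5,0.04,-0.001,0,0,0,0, 0.5,0.07,-0.001,0,0,0,0, 0.5,0.085,-0.001,0,0,0,0, 0.5,0.085,-0.001,0,0,0,0, 0,0.085,-0.001,0,0,0,0, 0,0.085,-0.001,0,0,0,0, 0,0.085,-0.001,0,0,0,0, 0,0.085,-0.001,0,0,0,0, 0,0.085,-0.001,0,0,0,0, 0,0.085,-0.001,0,0,0,0]' 30
python3 -c "
from h import *
where()"
```

```text
t: 3.5
tool_pos: [0.5729, 0.0168, 0.018]
tool_rot: [0.639, 1.471, -0.637]
contact_force: [-0.7, 0.0, 7.3]
opening: 0.0189
t 3.5 tcp [0.5729 0.0168 0.018 ] yaw 43.19 tilt [-1.     0.003  0.003] F [-0.7  0.   7.3] open 0.0189 q [-0.1   0.16  1.88  0.    1.1  -0.85]
```

```bash
python3 -m handwheel '[0,-0.001,0,0,0,0,0, 0,-0.001,0,0,0,0,0, 0,-0.001,0,0,0,0,0]'
python3 -c "
from h import *
o,im,d=snap('wrist','w3');where()"
```

```text
t: 3.75
tool_pos: [0.5723, 0.0167, 0.018]
tool_rot: [0.639, 1.472, -0.637]
contact_force: [-1.0, -0.1, 6.2]
opening: 0.0186
t 3.8 tcp [0.5723 0.0167 0.018 ] yaw 43.19 tilt [-1.     0.002  0.002] F [-0.1  0.1  7.1] open 0.0185 q [-0.1   0.16  1.88  0.    1.1  -0.85]
```

View pics/w3.png

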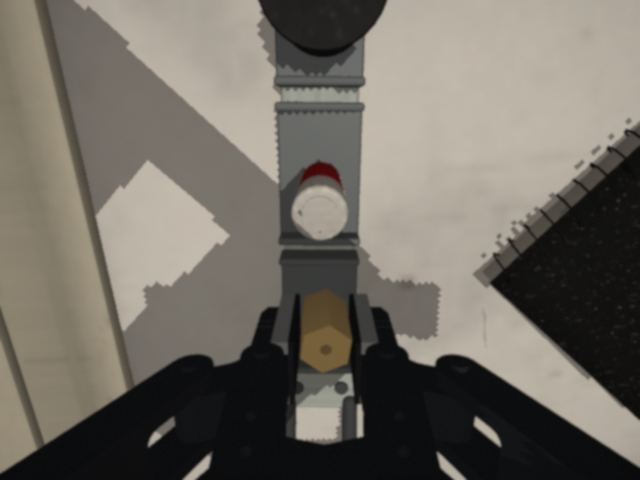

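```bash
python3 -m handwheel '[0,-0.02,0,0,0,0,0, 0,-0.06,0,0,0,0,0, 0,-0.1,0,0,0,0,0, 0,-0.1,0,0,0,0,0]'
python3 -c "
from h import *
to([.553,.389,.22],133.45)"
```

```text
t: 4.13
tool_pos: [0.5763, 0.0163, 0.1256]
tool_rot: [0.641, 1.461, -0.633]
contact_force: [1.8, 0.2, 1.2]
opening: 0.0189
t 4.13 tcp [0.5763 0.0163 0.1256] yaw 43.2 tilt [-1.     0.01   0.011] F [1.8 0.2 1.2] open 0.0189 q [-0.1   0.02  1.83 -0.    1.28 -0.85]
shift [-0.0953  0.2391 -0.2866] norm 0.385 turn [-9.025e+01  9.400e-01  7.000e-02]
```

```bash
python3 -m handwheel '[0,-0.03,0.0,-0.0,-7,0,0, 0,-0.06,0.02,-0.025,-14,0,0, 0,-0.09,0.045,-0.05,-21,0,0, 0,-0.1,0.07,-0.08,-28,0,0, 0,-0.1,0.095,-0.11,-35,0,0, 0,-0.1,0.12,-0.14,-42,0,0, 0,-0.1,0.145,-0.17,-49,0,0, 0,-0.1,0.17,-0.2,-56,0,0, 0,-0.1,0.19,-0.23,-63,0,0, 0,-0.1,0.21,-0.255,-70,0,0, 0,-0.1,0.23,-0.275,-77,0,0, 0,-0.1,0.239,-0.287,-84,0,0]'
python3 -m handwheel '[0,0,0,0,-6.2,0,0, 0,0,0,0,-6.2,0,0, 0,0,0,0,-6.2,0,0, 0,0,0,0,-6.2,0,0]'
python3 -c "
from h import *
where();o,im,d=snap('wrist','w4');where()"
```

```text
t: 5.13
tool_pos: [0.548, 0.3926, 0.2155]
tool_rot: [-0.514, 1.509, 0.515]
contact_force: [0.3, -0.8, -0.1]
opening: 0.0187
t: 5.47
tool_pos: [0.5488, 0.3891, 0.2159]
tool_rot: [-0.59, 1.49, 0.59]
contact_force: [0.1, -0.5, 0.1]
opening: 0.0189
t 5.47 tcp [0.5488 0.3891 0.2159] yaw 133.23 tilt [-1.     0.    -0.001] F [ 0.1 -0.5  0.1] open 0.0189 q [ 0.51  0.17  1.51 -0.    1.46 -1.82]
t 5.52 tcp [0.5489 0.3889 0.2161] yaw 133.24 tilt [-1.  0. -0.] F [-0.3 -0.3 -1.4] open 0.0186 q [ 0.51  0.17  1.51 -0.    1.46 -1.82]
```

View pics/w4.png

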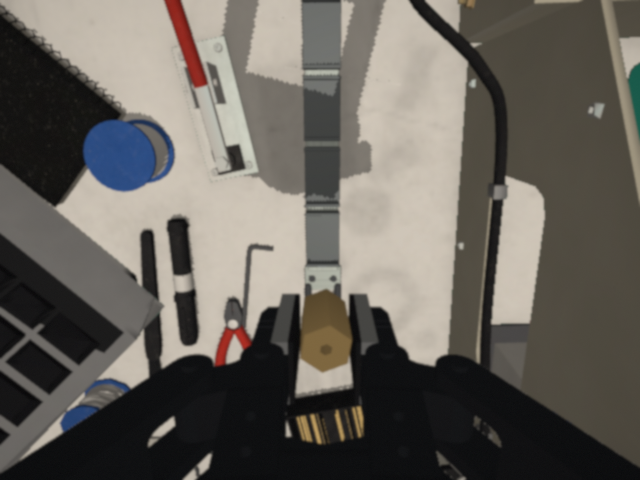

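```bash
cat > rackfit.py <<'E'
from h import *
import sys
def fit(tag,o0,ydeg,bays):
    z=np.load(f"pics/{tag}.npz"); im,d=z["im"],z["d"]; C=cam("wrist",z["p"],z["r"]); P=cloud(C,d)
    a=np.radians(ydeg); y=np.array([np.cos(a),np.sin(a)]); x=np.array([y[1],-y[0]])
    L=P[...,:2]-o0; s=L@y; t=L@x; h=P[...,2]
    g=cv2.cvtColor(im,cv2.COLOR_BGR2GRAY).astype(np.float32)
    # lateral edges of plates: sample gray along x on floor plane
    E=[]
    for sy in np.arange(-.115,.12,.0025):
        ts=np.arange(-.03,.03,.0004); uv=np.array([proj(C,[*(o0+y*sy+x*tt),.012]) for tt in ts],np.float32)
        if uv[:,1].min()<2: continue
        p=cv2.remap(g,uv[:,0][None],uv[:,1][None],cv2.INTER_LINEAR)[0]; gr=np.gradient(cv2.GaussianBlur(p[None],(1,1),0)[0])
        l=ts[:75][abs(gr[:75]).argmax()]; r=ts[75:][abs(gr[75:]).argmax()]
        if .027<r-l<.033: E.append((sy,(l+r)/2))
    E=np.array(E); k=np.polyfit(E[:,0],E[:,1],1); res=E[:,1]-np.polyval(k,E[:,0]); ok=abs(res-np.median(res))<.0012; k=np.polyfit(E[ok,0],E[ok,1],1)
    print("lateral n",ok.sum(),"x offset mm",round(k[1]*1e3,2),"angle corr deg",round(-np.degrees(k[0]),2))
    m=(abs(t)<.013)&(h>.0165)&(h<.024)&(abs(s)<.12)
    hist=np.histogram(s[m],np.arange(-.12,.12,.002)); 
    print([(round(b*1e3+1),int(n)) for n,b in zip(*hist) if n>5])
if __name__=="__main__":
    fit("w4",np.array([.5097,.3481]),43.45,None)
    z=np.load("pics/w1.npz"); fit("w1",np.array([.514,.0733]),-46.78,None)
E
python3 rackfit.py
```

```text
lateral n 79 x offset mm -0.83 angle corr deg -0.1
[(-99, 23), (-55, 33), (-53, 99), (-51, 30), (-47, 33), (-45, 98), (-43, 31), (1, 94), (3, 32), (9, 95), (11, 32), (55, 52), (57, 72), (63, 54), (65, 67), (109, 10), (111, 78), (113, 30)]
lateral n 64 x offset mm -1.72 angle corr deg -0.68
[(-109, 31), (-107, 95), (-95, 24), (-93, 83), (-91, 79), (-89, 85), (-87, 87), (-85, 73), (-83, 87), (-81, 67), (-79, 77), (-77, 36), (-61, 85), (-59, 38), (-53, 69), (-51, 59), (-41, 35), (-39, 38), (-37, 17), (-35, 6), (-5, 10), (1, 44), (3, 74), (21, 15), (23, 28), (25, 11), (49, 35), (51, 11), (57, 39), (59, 28), (71, 7), (73, 40), (75, 27), (77, 8), (103, 33), (105, 49)]
```

```bash
python3 - <<'E'
from h import *
z=np.load("pics/w4.npz"); im,d=z["im"],z["d"]; C=cam("wrist",z["p"],z["r"]); P=cloud(C,d); R=Ro.from_rotvec(z["r"]).as_matrix()
T=(P-z["p"])@R; v,u=np.mgrid[:480,:640]
m=(v>290)&(T[...,0]<.03)&(T[...,0]>-.13)&(abs(T[...,1])<.1)&(d>0)&(abs(T[...,2])<.05)
for a in np.arange(-.12,.02,.02):
    q=m&(abs(T[...,0]-a)<.01); print(round(a,2),q.sum(),T[q][:,1].min().round(3) if q.sum() else'',T[q][:,1].max().round(3) if q.sum() else'')
# cable relative to bay -82.5 for use frame
b=np.array([.4532,.2959]); y=np.array([.7271,.6865]); x=np.array([y[1],-y[0]])
zt=np.load("pics/top0.npz"); 
for nm,Q,ii in(("w",P,im),("t",cloud(cam("top"),zt["d"]),zt["im"])):
    L=Q[...,:2]-b; s=L@y;t=L@x; k=(abs(s)<.14)&(t<0)&(t>-.12)&(Q[...,2]>.03)&(Q[...,2]<.3)&((v<280)|(nm=="t"))
    for a in np.arange(-.12,.13,.02):
        q=k&(abs(s-a)<.01); 
        if q.sum(): i=t[q].argmax(); print(nm,round(a,2),"closest x",t[q][i].round(3),"z",Q[q][i][2].round(3),"zmax",Q[q][:,2].max().round(3))
print(ctrl.get_obs()["t"])
to([.4532,.2959,.10],133.35); to([.4532,.2959,.019],133.35)
E
```

```text
-0.12 0  
-0.1 29 -0.018 0.019
-0.08 27157 -0.062 0.06
-0.06 21324 -0.054 0.053
-0.04 5617 -0.043 0.042
-0.02 5297 -0.023 0.023
0.0 1331 -0.022 0.022
w -0.02 closest x -0.097 z 0.035 zmax 0.066
w 0.0 closest x -0.051 z 0.096 zmax 0.152
w 0.02 closest x -0.063 z 0.102 zmax 0.178
w 0.04 closest x -0.085 z 0.106 zmax 0.187
w 0.06 closest x -0.103 z 0.1 zmax 0.199
w 0.08 closest x -0.11 z 0.096 zmax 0.21
w 0.1 closest x -0.11 z 0.099 zmax 0.214
w 0.12 closest x -0.111 z 0.096 zmax 0.216
t -0.12 closest x -0.1 z 0.041 zmax 0.198
t -0.1 closest x -0.102 z 0.186 zmax 0.236
t -0.08 closest x -0.096 z 0.1 zmax 0.226
t -0.06 closest x -0.051 z 0.095 zmax 0.187
t -0.04 closest x -0.045 z 0.097 zmax 0.138
t -0.02 closest x -0.044 z 0.092 zmax 0.136
t 0.0 closest x -0.048 z 0.095 zmax 0.167
t 0.02 closest x -0.066 z 0.103 zmax 0.178
t 0.04 closest x -0.09 z 0.107 zmax 0.191
t 0.06 closest x -0.105 z 0.098 zmax 0.198
t 0.08 closest x -0.11 z 0.098 zmax 0.215
t 0.1 closest x -0.11 z 0.101 zmax 0.22
t 0.12 closest x -0.112 z 0.1 zmax 0.222
5.5167
t 5.52 tcp [0.5489 0.3889 0.2161] yaw 133.24 tilt [-1.  0. -0.] F [-0.3 -0.3 -1.4] open 0.0186 q [ 0.51  0.17  1.51 -0.    1.46 -1.82]
shift [ 0.1161 -0.0022 -0.1334] norm 0.177 turn [-0.11 -0.02 -0.  ]
t 5.52 tcp [0.5489 0.3889 0.2161] yaw 133.24 tilt [-1.  0. -0.] F [-0.3 -0.3 -1.4] open 0.0186 q [ 0.51  0.17  1.51 -0.    1.46 -1.82]
shift [ 0.1971 -0.0022 -0.1334] norm 0.238 turn [-0.11 -0.02 -0.  ]
```

The cable beside the farthest bay (about 0.1 m high, 45 mm off its centre line) is in the way of the knuckles if the jaw lies across the rack. I'll set the spacer down in bay +27.5 for now, grip it again near its top, then place it in the far bay with the jaw along the rack.

```bash
python3 -c "
from h import *
to([.5332,.3714,.06],133.35)"
```

```text
t 5.52 tcp [0.5489 0.3889 0.2161] yaw 133.24 tilt [-1.  0. -0.] F [-0.3 -0.3 -1.4] open 0.0186 q [ 0.51  0.17  1.51 -0.    1.46 -1.82]
shift [ 0.1561 -0.002  -0.0234] norm 0.158 turn [-0.11 -0.02 -0.  ]
```

```bash
python3 -m handwheel '[0,0.04,-0.002,-0.006,0,0,0, 0,0.08,-0.002,-0.012,0,0,0, 0,0.12,-0.002,-0.018,0,0,0, 0,0.145,-0.002,-0.0234,0,0,0, 0,0.15,-0.002,-0.0234,0,0,0, 0,0.15,-0.002,-0.0234,0,0,0, 0,0.15,-0.002,-0.0234,0,0,0]'
python3 -c "
from h import *
to([.5332,.3714,.0185],133.35)"
```

```text
t: 6.1
tool_pos: [0.5346, 0.3725, 0.0682]
tool_rot: [-0.591, 1.486, 0.591]
contact_force: [-0.2, 0.9, 0.8]
opening: 0.0189
t 6.1 tcp [0.5346 0.3725 0.0682] yaw 133.32 tilt [-1.    -0.001  0.003] F [-0.2  0.9  0.8] open 0.0189 q [ 0.49  0.26  1.67  0.    1.21 -1.83]
shift [ 0.0497  0.0002 -0.0019] norm 0.05 turn [-0.03  0.16  0.04]
```

```bash
python3 -m handwheel '[0,0.025,0,-0.001,0,0,0, 0,0.042,0,-0.001,0,0,0, 0,0.047,0,-0.001,0,0,0, 0,0.0475,0,-0.001,0,0,0, 0,0.0475,0,-0.001,0,0,0]'
python3 -m handwheel '[0.4,0,0,0,0,0,0, 0.4,0,0,0,0,0,0, 0.4,0,0,0,0,0,0, 0.4,-0.005,0,0,0,0,0, 0.4,-0.01,0,0,0,0,0, 0.4,-0.01,0,0,0,0,0]'
python3 -c "
from h import *
o,im,d=snap('wrist','w5');where()"
```

```text
t: 6.52
tool_pos: [0.534, 0.3722, 0.0211]
tool_rot: [-0.591, 1.485, 0.592]
contact_force: [-0.6, 0.2, 0.0]
opening: 0.0184
t: 7.02
tool_pos: [0.5335, 0.372, 0.0307]
tool_rot: [-0.592, 1.486, 0.592]
contact_force: [0.2, 0.1, -0.1]
opening: 0.034
t 7.07 tcp [0.5333 0.3718 0.0302] yaw 133.39 tilt [-1.    -0.001  0.002] F [-0.8  0.6  0.3] open 0.0337 q [ 0.49  0.3   1.69 -0.    1.15 -1.83]
```

View pics/w5.png

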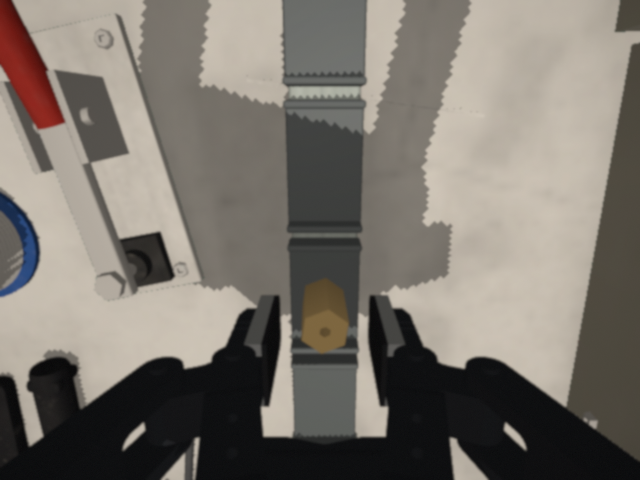

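```bash
python3 -m handwheel '[0.3,0.0015,0,0,0,0,0, 0,0.0015,0,0,0,0,0, 0,0.0015,0,0,0,0,0, 0,0.0015,0,0,0,0,0, 0,0.0015,0,0,0,0,0, 0,0.0015,0,0,0,0,0, 0,0.0015,0,0,0,0,0]' 40
python3 -c "
from h import *
where()"
python3 -m handwheel '[0,-0.02,0,0,0,0,0, 0,-0.06,0,0,0,0,0, 0,-0.1,0,0,0,0,0, 0,-0.12,0,0,0,0,0, 0,-0.12,0,0,0,0,0]'
python3 -c "
from h import *
o,im,d=snap('wrist','w6');where()"
```

```text
t: 7.65
tool_pos: [0.5326, 0.3714, 0.0274]
tool_rot: [-0.592, 1.488, 0.592]
contact_force: [0.3, 0.4, 2.1]
opening: 0.0178
t 7.65 tcp [0.5326 0.3714 0.0274] yaw 133.39 tilt [-1. -0.  0.] F [0.3 0.4 2.1] open 0.0178 q [ 0.49  0.31  1.69 -0.    1.15 -1.83]
t: 8.07
tool_pos: [0.5357, 0.3732, 0.1547]
tool_rot: [-0.59, 1.477, 0.592]
contact_force: [0.3, 0.5, 2.2]
opening: 0.0178
t 8.12 tcp [0.5342 0.3724 0.1511] yaw 133.39 tilt [-1.    -0.002  0.006] F [-0.  -0.4 -1.7] open 0.0177 q [ 0.49  0.17  1.62 -0.    1.34 -1.83]
```

View pics/w6.png

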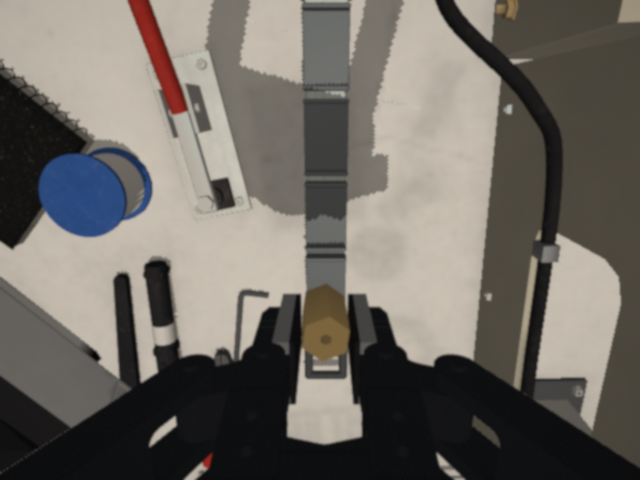

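```bash
python3 -m handwheel '[0,-0.02,-0.01,-0.015,7,0,0, 0,-0.04,-0.02,-0.03,14,0,0, 0,-0.05,-0.03,-0.05,21,0,0, 0,-0.05,-0.04,-0.07,28,0,0, 0,-0.05,-0.05,-0.09,35,0,0, 0,-0.05,-0.06,-0.105,42,0,0, 0,-0.05,-0.07,-0.115,49,0,0, 0,-0.05,-0.07,-0.115,56,0,0, 0,-0.05,-0.07,-0.115,63,0,0, 0,-0.05,-0.07,-0.115,70,0,0, 0,-0.05,-0.07,-0.115,77,0,0, 0,-0.05,-0.07,-0.115,84,0,0]'
python3 -m handwheel '[0,0,0,0,7,0,0, 0,0,0,0,14,0,0, 0,0,0,0,21,0,0, 0,0,0,0,28,0,0, 0,0,0,0,35,0,0, 0,0,0,0,42,0,0, 0,0,0,0,49,0,0, 0,0,0,0,56,0,0, 0,0,0,0,63,0,0, 0,0,0,0,70,0,0, 0,0,0,0,77,0,0, 0,0,0,0,84,0,0]'
python3 -c "
from h import *
to([.453,.2960,.12],-136.65)"
```

```text
t: 9.12
tool_pos: [0.4956, 0.241, 0.1944]
tool_rot: [0.557, 1.501, -0.562]
contact_force: [-0.7, -0.0, -0.4]
opening: 0.0178
t: 10.12
tool_pos: [0.4956, 0.241, 0.1943]
tool_rot: [1.639, 0.857, -1.648]
contact_force: [0.3, -0.3, -0.4]
opening: 0.0186
t 10.12 tcp [0.4956 0.241  0.1943] yaw -34.96 tilt [-1.    -0.003  0.004] F [ 0.3 -0.3 -0.4] open 0.0186 q [ 0.32 -0.09  1.82 -0.    1.42  0.93]
shift [ 0.0744 -0.0662 -0.0209] norm 0.102 turn [ 1.0169e+02  3.1000e-01 -8.0000e-02]
```

```bash
python3 -m handwheel '[0,0,0,0,7,0,0, 0,0,0,0,14,0,0, 0,0,0,0,21,0,0, 0,0,0,0,28,0,0, 0,0,0,0,35,0,0, 0,0,0,0,42,0,0, 0,0,0,0,49,0,0, 0,0,0,0,56,0,0, 0,0,0,0,63,0,0, 0,0,0,0,70,0,0, 0,0,0,0,77,0,0, 0,0,0,0,84,0,0]'
python3 -m handwheel '[0,0,0,0,7,0,0, 0,0,0,0,14,0,0, 0,0,0,0,17.6,0,0, 0,0,0,0,17.6,0,0]'
python3 -c "
from h import *
to([.453,.2960,.16],-136.65)"
```

```text
t: 11.12
tool_pos: [0.4956, 0.2411, 0.1944]
tool_rot: [-1.935, 0.503, 1.943]
contact_force: [0.1, 0.5, -1.5]
opening: 0.0179
t: 11.45
tool_pos: [0.4957, 0.2411, 0.1945]
tool_rot: [-1.743, 0.749, 1.75]
contact_force: [0.2, 0.9, -0.2]
opening: 0.0178
t 11.45 tcp [0.4957 0.2411 0.1945] yaw -136.26 tilt [-1.     0.004  0.002] F [ 0.2  0.9 -0.2] open 0.0178 q [ 0.32 -0.09  1.82 -0.    1.42  2.7 ]
shift [ 0.0346 -0.0073  0.0691] norm 0.078 turn [ 0.39  0.11 -0.24]
```

```bash
python3 -m handwheel '[0,0.01,-0.004,0.035,0.3,0,0, 0,0.02,-0.0075,0.069,0.3,0,0, 0,0.034,-0.0075,0.069,0.3,0,0, 0,0.034,-0.0075,0.069,0.3,0,0, 0,0.034,-0.0075,0.069,0.3,0,0]'
python3 - <<'E'
from h import *
o,im,d=snap('wrist','w7')
to([.453,.2960,.03],-136.65)
C=cam('wrist',o['tool_pos'],o['tool_rot']);P=cloud(C,d)
b=np.array([.4532,.2959]); y=np.array([.7271,.6865]); x=np.array([y[1],-y[0]])
v,u=np.mgrid[:480,:640]
L=P[...,:2]-b; s=L@y;t=L@x; k=(t<-.02)&(t>-.11)&(P[...,2]>.03)&(P[...,2]<.3)&~((v>270)&(abs(u-324)<240))
for a in np.arange(-.1,.11,.02):
    q=k&(abs(s-a)<.01)
    if q.sum(): i=t[q].argmax(); print(round(a,2),q.sum(),t[q][i].round(3),P[q][i][2].round(3),"zmax within -.06",P[q&(t>-.062)][:,2].max().round(3) if (q&(t>-.062)).sum() else'')
E
```

```text
t: 11.87
tool_pos: [0.4533, 0.296, 0.1611]
tool_rot: [-1.742, 0.751, 1.747]
contact_force: [0.1, 0.1, -0.2]
opening: 0.0179
t 11.92 tcp [0.4544 0.296  0.1624] yaw -136.48 tilt [-1.     0.002  0.   ] F [-0.2  0.2  0.2] open 0.0179 q [ 0.44 -0.09  1.87 -0.    1.36  2.82]
shift [0.1324 0.0007 0.0009] norm 0.132 turn [ 0.17  0.02 -0.11]
```

View pics/w7.png

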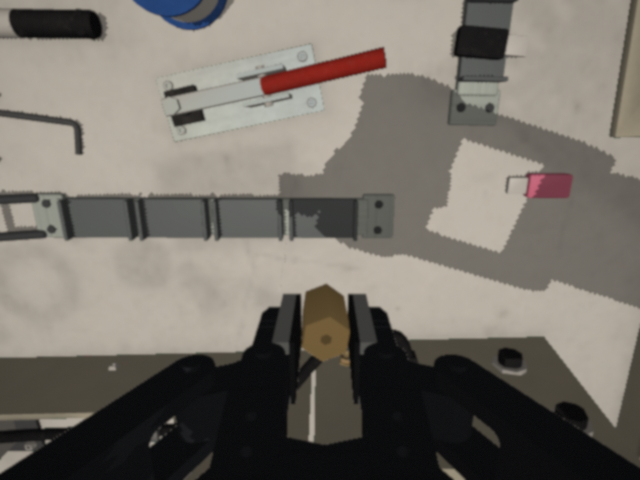

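```bash
python3 - <<'E'
from h import *
z=np.load("pics/w7.npz"); im,d=z["im"],z["d"]; C=cam("wrist",z["p"],z["r"]); P=cloud(C,d)
y=np.array([.7271,.6865]); x=np.array([y[1],-y[0]]); o0=np.array([.5132,.3525])
for u,v in [(293,198),(293,237),(355,198),(355,237)]: 
    w=px2plane(C,u,v,.02)[:2]-o0; print(w@y*1e3,w@x*1e3)
g=cv2.cvtColor(im,cv2.COLOR_BGR2GRAY).astype(int)
for c in (100,175,245): print(c,g[190:245,c])
for c in (100,175,245):
    for v in (197.5,237.5): w=px2plane(C,c,v,.012)[:2]-o0; print(c,v,(w@x*1e3).round(1))
L=P[...,:2]-o0; s=L@y;t=L@x;m=(abs(t)<.013)&(P[...,2]>.0165)&(P[...,2]<.024)&(abs(s)<.13)
hist=np.histogram(s[m],np.arange(-.12,.12,.002)); print([(round(b*1e3+1),int(n)) for n,b in zip(*hist) if n>5])
E
```

```text
-60.743120971643535 17.16248307327497
-60.161154601518994 -11.839899446982859
-104.78340270971891 17.250422330189068
-105.52629043900272 -11.76756746735416
100 [174 174 170 158 137 116  97  77  69  77  87  90  90  90  91  91  90  90
  90  90  90  91  90  90  90  90  91  90  89  90  90  90  90  90  90  90
  90  90  90  90  90  89  89  90  89  90 105 133 157 169 172 173 174 174
 174]
175 [162 162 155 139 117 104  94  78  68  77  90  94  96  96  96  96  96  95
  95  95  95  95  95  95  95  95  95  95  95  95  95  95  95  94  94  94
  94  94  94  94  93  93  93  94  93  94  99 117 145 162 167 168 168 168
 168]
245 [163 163 160 148 126 109  98  84  71  78  92  98 100 100 100 100 100 100
 100  99  99  99  99  99  99  99  99  98  99  99  98  98  98  98  98  98
  98  97  97  97  97  97  97  96  96  97 103 120 144 158 162 163 164 165
 166]
100 197.5 15.6
100 237.5 -15.0
175 197.5 15.7
175 237.5 -14.9
245 197.5 15.8
245 237.5 -14.8
[(-107, 58), (-105, 94), (-61, 31), (-59, 99), (-57, 27), (-53, 30), (-51, 93), (-49, 31), (-5, 104), (-3, 70), (3, 111), (5, 61), (49, 72), (51, 113), (53, 12), (57, 86), (59, 94), (61, 16), (103, 9), (105, 151), (107, 58)]
```

```bash
python3 -m handwheel '[0,0.03,0,0,0.2,0,0, 0,0.06,0,0,0.2,0,0, 0,0.085,0,0,0.2,0,0, 0,0.1,0,0,0.2,0,0, 0,0.11,0,0,0.2,0,0, 0,0.11,0,0,0.2,0,0]'
python3 -c "
from h import *
o,im,d=snap('wrist','w8');to([.4531,.2958,.029],-136.65)"
```

```text
t: 12.42
tool_pos: [0.454, 0.2953, 0.0514]
tool_rot: [-1.738, 0.755, 1.743]
contact_force: [0.1, -0.1, -0.6]
opening: 0.0179
t 12.47 tcp [0.4549 0.2959 0.053 ] yaw -136.75 tilt [-1.     0.001  0.   ] F [-0.3 -0.3 -1. ] open 0.0183 q [ 0.44  0.04  1.94 -0.    1.16  2.83]
shift [0.024  0.0014 0.0011] norm 0.024 turn [-0.1   0.02 -0.06]
```

View pics/w8.png

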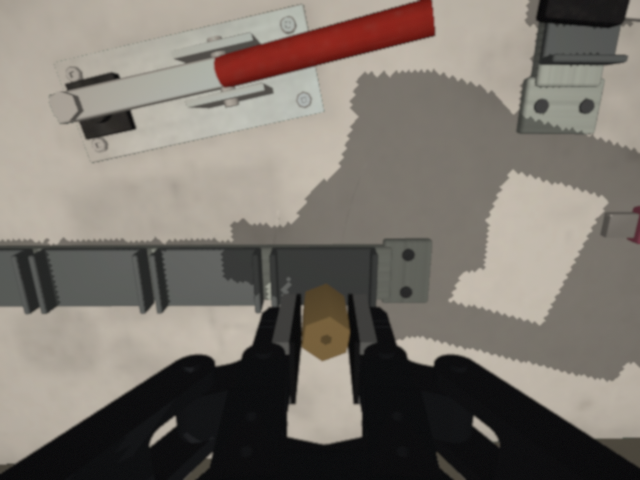

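```bash
python3 -m handwheel '[0,0.008,0.001,0.001,0,0,0, 0,0.016,0.001,0.001,0,0,0, 0,0.021,0.001,0.001,0,0,0, 0,0.023,0.001,0.001,0,0,0, 0,0.023,0.001,0.001,0,0,0]'
python3 -c "
from h import *
where()"
```

```text
t: 12.88
tool_pos: [0.4529, 0.2964, 0.0298]
tool_rot: [-1.74, 0.752, 1.741]
contact_force: [-1.3, -0.1, 0.1]
opening: 0.0182
t 12.88 tcp [0.4529 0.2964 0.0298] yaw -136.7 tilt [-1.     0.001  0.   ] F [-1.3 -0.1  0.1] open 0.0182 q [ 0.44  0.07  1.95 -0.    1.12  2.83]
```

```bash
python3 -m handwheel '[0,0.0015,0,0,0,0,0, 0,0.0015,0,0,0,0,0, 0.4,0.0015,0,0,0,0,0, 0.4,0.0015,0,0,0,0,0, 0.4,0.0015,0,0,0,0,0, 0.4,0.0015,0,0,0,0,0]'
python3 -m handwheel '[0.4,-0.02,0,0,0,0,0, 0.4,-0.05,0,0,0,0,0, 0.4,-0.09,0,0,0,0,0, 0.4,-0.12,0,0,0,0,0, 0.4,-0.16,0,-0.02,0,0,0, 0.4,-0.16,0,-0.04,0,0,0, 0.4,-0.16,0,-0.04,0,0,0]'
python3 -c "
from h import *
o,im,d=snap('wrist','w9');where()"
```

```text
t: 13.38
tool_pos: [0.4534, 0.2966, 0.029]
tool_rot: [-1.74, 0.751, 1.74]
contact_force: [0.6, -0.3, 1.6]
opening: 0.0342
t: 13.97
tool_pos: [0.4844, 0.2665, 0.1935]
tool_rot: [-1.744, 0.748, 1.731]
contact_force: [-0.8, -0.5, -0.3]
opening: 0.0342
t 14.02 tcp [0.4822 0.267  0.1908] yaw -136.83 tilt [-1.    -0.003 -0.001] F [ 0.1 -0.6 -0.7] open 0.0339 q [ 0.37 -0.1   1.83 -0.    1.41  2.76]
```

View pics/w9.png

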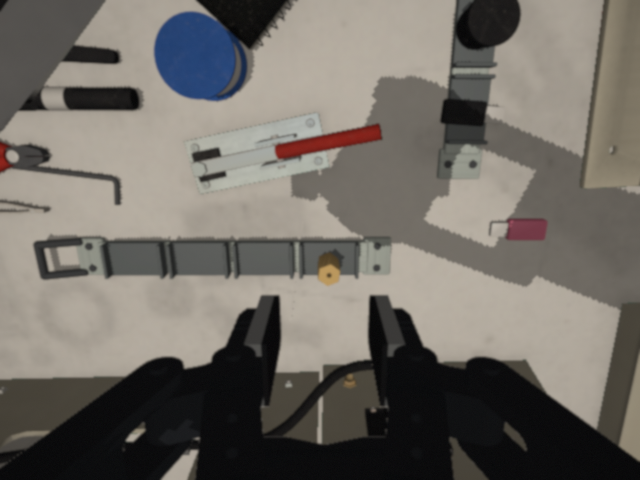

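```bash
python3 -c "
from h import *
to([.5353,.0543,.11],-136.8);to([.5353,.0543,.022],-136.8)"
```

```text
t 14.02 tcp [0.4822 0.267  0.1908] yaw -136.83 tilt [-1.    -0.003 -0.001] F [ 0.1 -0.6 -0.7] open 0.0339 q [ 0.37 -0.1   1.83 -0.    1.41  2.76]
shift [ 0.0807  0.1071 -0.1913] norm 0.234 turn [-0.03 -0.08  0.19]
t 14.02 tcp [0.4822 0.267  0.1908] yaw -136.83 tilt [-1.    -0.003 -0.001] F [ 0.1 -0.6 -0.7] open 0.0339 q [ 0.37 -0.1   1.83 -0.    1.41  2.76]
shift [ 0.1687  0.1073 -0.1912] norm 0.277 turn [-0.03 -0.08  0.19]
```

```bash
python3 -m handwheel '[0.5,0,0.018,-0.035,0,0,0, 0.5,0,0.036,-0.07,0,0,0, 0.5,0,0.054,-0.1,0,0,0, 0.5,0.02,0.072,-0.13,0,0,0, 0.5,0.04,0.09,-0.16,0,0,0, 0.5,0.06,0.107,-0.185,0,0,0, 0.5,0.08,0.107,-0.191,0,0,0, 0.5,0.08,0.107,-0.191,0,0,0, 0.5,0.08,0.107,-0.191,0,0,0]'
python3 - <<'E'
from h import *
o,im,d=snap('wrist','w10')
C=cam('wrist',o['tool_pos'],o['tool_rot']);P=cloud(C,d);h=P[...,2]
m=(abs(h-.062)<.004)&(np.hypot(P[...,0]-.535,P[...,1]-.054)<.02)
Q=P[m];c=cv2.minAreaRect((Q[:,:2]*1e3).astype(np.float32))if len(Q)>5 else None;print(m.sum(),Q.mean(0),c)
to([.5353,.0543,.022],-136.8)
E
```

```text
t: 14.77
tool_pos: [0.5316, 0.0554, 0.1063]
tool_rot: [-1.735, 0.754, 1.746]
contact_force: [-0.1, 0.4, 0.7]
opening: 0.043
660 [0.53636741 0.05286302 0.06158564] ((535.84619140625, 53.27902603149414), (14.102400779724121, 14.440171241760254), 59.82606887817383)
t 14.82 tcp [0.5329 0.0559 0.1082] yaw -136.68 tilt [-1.     0.001  0.002] F [-0.5  0.1  0.3] open 0.0427 q [-0.03 -0.05  1.93  0.    1.26  2.35]
shift [ 0.0862 -0.0008 -0.003 ] norm 0.086 turn [ 0.12  0.11 -0.07]
```

View pics/w10.png

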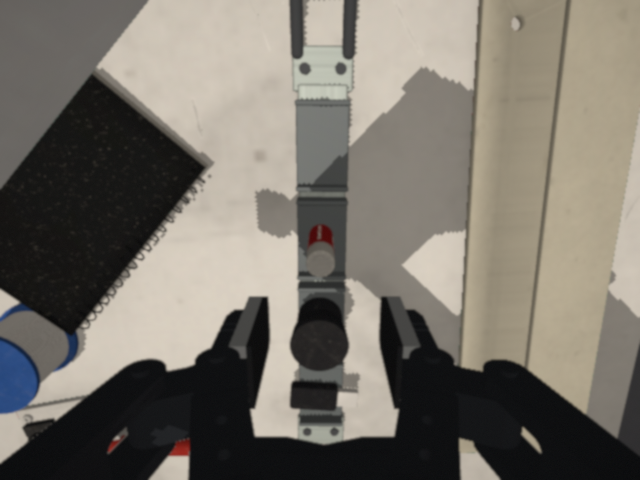

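```bash
python3 -m handwheel '[0.5,0.01,0,-0.001,0,0,0, 0.5,0.01,0,-0.001,0,0,0, 0.5,0.01,0,-0.001,0,0,0]'
python3 -c "
from h import *
to([.5357,.0537,.022],-136.8)"
```

```text
t: 15.07
tool_pos: [0.5343, 0.0552, 0.099]
tool_rot: [-1.741, 0.75, 1.741]
contact_force: [-0.4, 0.4, 0.1]
opening: 0.043
t 15.07 tcp [0.5343 0.0552 0.099 ] yaw -136.63 tilt [-1. -0.  0.] F [-0.4  0.4  0.1] open 0.043 q [-0.04 -0.04  1.93  0.    1.25  2.35]
shift [ 0.077   0.     -0.0021] norm 0.077 turn [0.17 0.   0.01]
```

```bash
python3 -m handwheel '[0.5,0.03,0,-0.002,0,0,0, 0.5,0.06,0,-0.002,0,0,0, 0.5,0.077,0,-0.002,0,0,0, 0.5,0.077,0,-0.002,0,0,0, 0,0.077,0,-0.002,0,0,0, 0,0.077,0,-0.002,0,0,0, 0,0.077,0,-0.002,0,0,0, 0,0.077,0,-0.002,0,0,0, 0,0.077,0,-0.002,0,0,0, 0,0.077,0,-0.002,0,0,0, 0,0.077,0,-0.002,0,0,0, 0,0.077,0,-0.002,0,0,0]' 40
python3 -c "
from h import *
where()"
python3 -m handwheel '[0,-0.02,0,0,0,0,0, 0,-0.06,0,0,0,0,0, 0,-0.1,0,0,0,0,0, 0,-0.14,0,0,0,0,0, 0,-0.17,0,0,0,0,0, 0,-0.17,0,0,0,0,0]'
python3 -c "
from h import *
o,im,d=snap('wrist','w11');to([.4931,.3337,.20],-46.65)"
```

```text
t: 16.07
tool_pos: [0.5375, 0.0529, 0.0239]
tool_rot: [-1.743, 0.75, 1.737]
contact_force: [-0.8, -0.0, 5.7]
opening: 0.0161
t 16.07 tcp [0.5375 0.0529 0.0239] yaw -136.71 tilt [-1.    -0.003 -0.002] F [-0.8 -0.   5.7] open 0.0161 q [-0.04  0.08  1.96  0.    1.1   2.35]
t: 16.57
tool_pos: [0.5401, 0.0527, 0.2011]
tool_rot: [-1.752, 0.746, 1.725]
contact_force: [1.4, -0.3, 1.1]
opening: 0.0156
t 16.62 tcp [0.5385 0.0527 0.1973] yaw -136.71 tilt [-1.    -0.007 -0.007] F [ 0.5 -0.4 -0.6] open 0.0158 q [-0.04 -0.13  1.85 -0.    1.41  2.35]
shift [-0.0033 -0.1596  0.2356] norm 0.285 turn [-9.006e+01 -6.200e-01 -1.000e-02]
```

View pics/w11.png

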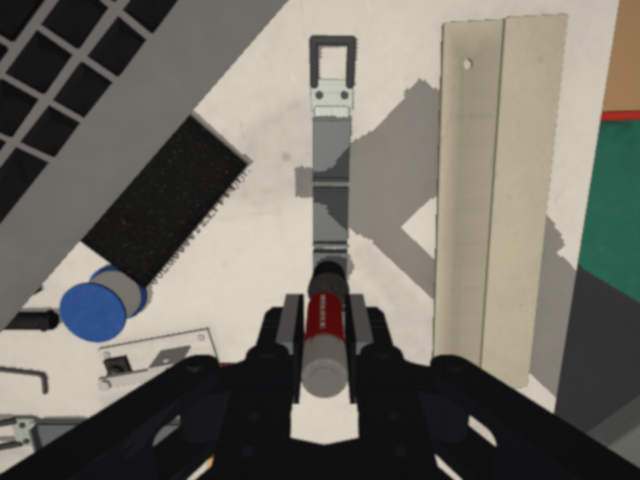

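```bash
python3 -m handwheel '[0,0,-0.013,0.018,-7,0,0, 0,0,-0.026,0.036,-14,0,0, 0,0,-0.04,0.06,-21,0,0, 0,0,-0.055,0.08,-28,0,0, 0,0,-0.07,0.105,-35,0,0, 0,0,-0.085,0.125,-42,0,0, 0,0,-0.1,0.15,-49,0,0, 0,0,-0.115,0.17,-56,0,0, 0,0,-0.13,0.19,-63,0,0, 0,0,-0.14,0.21,-70,0,0, 0,0,-0.15,0.225,-77,0,0, 0,0,-0.157,0.234,-84,0,0]'
python3 -m handwheel '[0,0.02,0,0,-6,0,0, 0,0.04,0,0,-6,0,0, 0,0.06,0,0,-6,0,0, 0,0.06,0,0,-6,0,0]'
python3 -c "
from h import *
o,im,d=snap('wrist','w12');to([.4945,.3349,.0235],-46.65)"
```

```text
t: 17.62
tool_pos: [0.4879, 0.3321, 0.1895]
tool_rot: [1.839, 0.629, -1.846]
contact_force: [0.4, -0.2, -0.2]
opening: 0.0161
t: 17.95
tool_pos: [0.4856, 0.3289, 0.1247]
tool_rot: [1.768, 0.705, -1.79]
contact_force: [-1.1, -1.3, -1.2]
opening: 0.0157
t 18.0 tcp [0.4868 0.3295 0.1272] yaw -46.71 tilt [-1.    -0.002  0.008] F [ 0.5 -0.2  0.4] open 0.0161 q [ 0.47  0.06  1.79 -0.    1.31  1.28]
shift [ 0.1036  0.0016 -0.0102] norm 0.104 turn [-0.06  0.47  0.14]
```

View pics/w12.png

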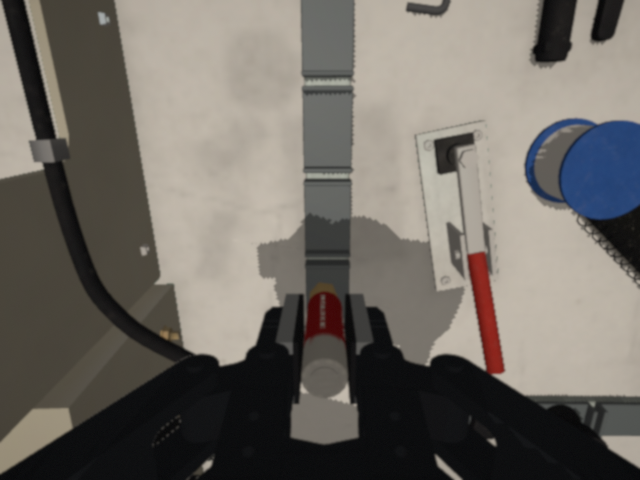

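```bash
python3 -m handwheel '[0,0.02,0.0015,-0.0095,0,0,0, 0,0.05,0.0015,-0.0095,0,0,0, 0,0.075,0.0015,-0.0095,0,0,0, 0,0.08,0.0015,-0.0095,0,0,0, 0,0.08,0.0015,-0.0095,0,0,0]'
python3 -c "
from h import *
to([.4945,.3349,.0235],-46.65)"
```

```text
t: 18.42
tool_pos: [0.4962, 0.3355, 0.0501]
tool_rot: [1.775, 0.706, -1.784]
contact_force: [0.5, 0.9, -0.1]
opening: 0.0155
t 18.42 tcp [0.4962 0.3355 0.0501] yaw -46.72 tilt [-1.    -0.001  0.004] F [ 0.5  0.9 -0.1] open 0.0155 q [0.47 0.17 1.8  0.   1.17 1.29]
shift [ 0.0266 -0.0007  0.0015] norm 0.027 turn [-0.07  0.24  0.07]
```

```bash
python3 -m handwheel '[0,0.01,0,0.001,0,0,0, 0,0.02,0,0.001,0,0,0, 0,0.025,0,0.001,0,0,0, 0,0.0255,0,0.001,0,0,0, 0,0.0255,0,0.001,0,0,0]'
python3 -c "
from h import *
where()"
```

```text
t: 18.83
tool_pos: [0.4968, 0.3356, 0.0263]
tool_rot: [1.779, 0.706, -1.78]
contact_force: [1.0, 0.0, -0.6]
opening: 0.0159
t 18.83 tcp [0.4968 0.3356 0.0263] yaw -46.71 tilt [-1. -0.  0.] F [ 1.   0.  -0.6] open 0.0159 q [0.47 0.2  1.81 0.   1.12 1.29]
```

```bash
python3 -m handwheel '[0,0,-0.001,0.002,0,0,0, 0,0.001,-0.001,0.002,0,0,0, 0,0.002,-0.001,0.002,0,0,0, 0,0.002,-0.001,0.002,0,0,0]'
python3 -c "
from h import *
where()"
```

```text
t: 19.17
tool_pos: [0.4947, 0.335, 0.0244]
tool_rot: [1.78, 0.706, -1.779]
contact_force: [0.2, -0.2, -0.2]
opening: 0.0158
t 19.17 tcp [0.4947 0.335  0.0244] yaw -46.71 tilt [-1.  0. -0.] F [ 0.2 -0.2 -0.2] open 0.0158 q [0.47 0.2  1.82 0.   1.12 1.29]
```

```bash
python3 -m handwheel '[0,0.0008,0,0,0,0,0, 0,0.0008,0,0,0,0,0]'
python3 -m handwheel '[0.4,0,0,0,0,0,0, 0.4,0,0,0,0,0,0, 0.4,0,0,0,0,0,0, 0.4,0,0,0,0,0,0, 0.4,-0.02,0,0,0,0,0, 0.4,-0.06,0,0,0,0,0, 0.4,-0.1,0,0,0,0,0, 0.4,-0.14,0,0,0,0,0, 0.4,-0.17,0,0,0,0,0, 0.4,-0.17,0,0,0,0,0, 0.4,-0.17,0,0,0,0,0]'
python3 -c "
from h import *
o,im,d=snap('wrist','w13');to([.4975,.0958,.12],-136.8)"
```

```text
t: 19.33
tool_pos: [0.4949, 0.3351, 0.0239]
tool_rot: [1.78, 0.706, -1.779]
contact_force: [-1.5, -0.4, 1.6]
opening: 0.0159
t: 20.25
tool_pos: [0.4962, 0.3357, 0.1969]
tool_rot: [1.785, 0.707, -1.774]
contact_force: [0.4, -0.9, 0.3]
opening: 0.0341
t 20.3 tcp [0.4949 0.3351 0.1941] yaw -46.71 tilt [-1.     0.    -0.001] F [-0.2 -0.1 -0.9] open 0.0343 q [ 0.47  0.01  1.72 -0.    1.41  1.29]
shift [0.074  0.1759 0.1623] norm 0.251 turn [ 9.009e+01 -8.000e-02  4.000e-02]
```

View pics/w13.png

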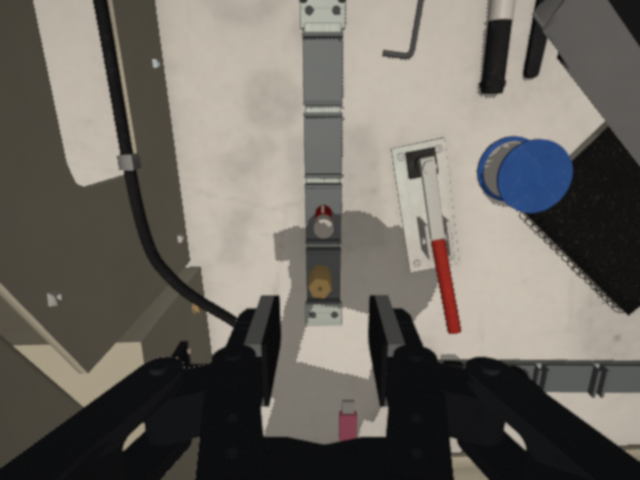

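```bash
python3 -m handwheel '[0.6,0,0.015,0.013,7,0,0, 0.6,0,0.03,0.026,14,0,0, 0.6,0,0.045,0.04,21,0,0, 0.6,0,0.06,0.055,28,0,0, 0.6,0,0.075,0.07,35,0,0, 0.6,0,0.09,0.085,42,0,0, 0.6,0,0.105,0.1,49,0,0, 0.6,0,0.12,0.115,56,0,0, 0.6,0,0.135,0.13,63,0,0, 0.6,0,0.15,0.14,70,0,0, 0.6,0,0.165,0.155,77,0,0, 0.6,0,0.175,0.162,84,0,0]'
python3 -m handwheel '[0.6,0.02,0,0,6,0,0, 0.6,0.05,0,0,6,0,0, 0.6,0.07,0,0,6,0,0, 0.6,0.07,0,0,6,0,0, 0.6,0.07,0,0,6,0,0]'
python3 - <<'E'
from h import *
o,im,d=snap('wrist','w14')
C=cam('wrist',o['tool_pos'],o['tool_rot']);P=cloud(C,d);h=P[...,2]
m=(abs(h-.047)<.003)&(np.hypot(P[...,0]-.4975,P[...,1]-.0955)<.025)
Q=P[m];print(m.sum(),Q.mean(0),cv2.minAreaRect((Q[:,:2]*1e3).astype(np.float32)))
m=(abs(h-.0205)<.004)&(np.hypot(P[...,0]-.4562,P[...,1]-.1365)<.03)
Q=P[m];print(m.sum(),Q.mean(0),cv2.minAreaRect((Q[:,:2]*1e3).astype(np.float32)))
to([.498,.0956,.016],-136.8)
E
```

```text
t: 21.3
tool_pos: [0.4952, 0.0948, 0.1906]
tool_rot: [-1.801, 0.679, 1.809]
contact_force: [-0.3, 0.1, 0.3]
opening: 0.0513
t: 21.72
tool_pos: [0.4945, 0.0963, 0.1205]
tool_rot: [-1.736, 0.755, 1.747]
contact_force: [1.0, 0.5, -0.2]
opening: 0.0508
2698 [0.49859504 0.09430649 0.04663058] ((498.2992858886719, 94.67823791503906), (33.557212829589844, 33.73472595214844), 40.31253433227539)
2005 [0.45837548 0.13581339 0.01965031] ((457.8486328125, 133.5972137451172), (45.904232025146484, 50.65890884399414), 40.707584381103516)
t 21.77 tcp [0.4961 0.0965 0.1226] yaw -136.71 tilt [-1.     0.002  0.002] F [ 0.1 -0.3  0.3] open 0.0513 q [ 0.04 -0.14  1.99  0.    1.3   2.43]
shift [ 0.1065 -0.001  -0.0021] norm 0.107 turn [ 0.09  0.09 -0.11]
```

View pics/w14.png

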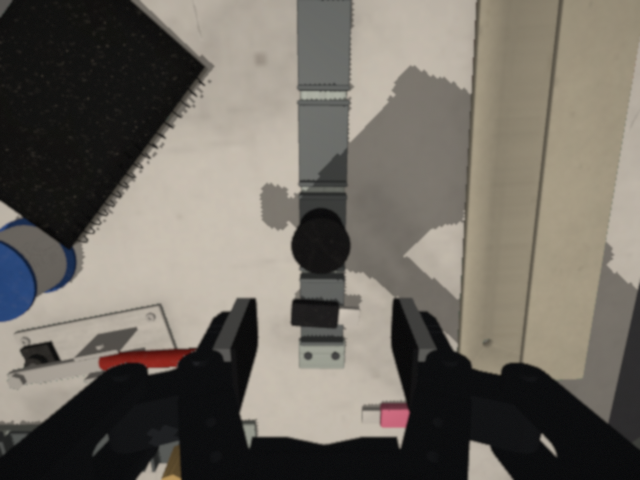

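```bash
python3 -m handwheel '[0.6,0.03,-0.0005,-0.001,0,0,0, 0.6,0.05,-0.0005,-0.001,0,0,0, 0.6,0.06,-0.0005,-0.001,0,0,0, 0.6,0.06,-0.0005,-0.001,0,0,0, 0.6,0.06,-0.0005,-0.001,0,0,0]'
python3 -c "
from h import *
to([.4981,.0952,.016],-136.8)"
```

```text
t: 22.18
tool_pos: [0.4984, 0.0962, 0.0644]
tool_rot: [-1.741, 0.751, 1.74]
contact_force: [1.2, -0.2, 0.8]
opening: 0.0511
t 22.18 tcp [0.4984 0.0962 0.0644] yaw -136.7 tilt [-1.    -0.001 -0.001] F [ 1.2 -0.2  0.8] open 0.0511 q [ 0.04 -0.06  2.02 -0.    1.18  2.43]
shift [ 0.0484  0.0009 -0.0005] norm 0.048 turn [ 0.1  -0.03  0.04]
```

```bash
python3 -m handwheel '[0.6,0.02,0.001,0,0,0,0, 0.6,0.04,0.001,0,0,0,0, 0.6,0.047,0.001,0,0,0,0, 0.6,0.047,0.001,0,0,0,0, 0,0.047,0.001,0,0,0,0, 0,0.047,0.001,0,0,0,0, 0,0.047,0.001,0,0,0,0, 0,0.047,0.001,0,0,0,0, 0,0.047,0.001,0,0,0,0, 0,0.047,0.001,0,0,0,0, 0,0.047,0.001,0,0,0,0]' 40
python3 -c "
from h import *
snap('wrist','w15');where()"
```

```text
t: 23.1
tool_pos: [0.4986, 0.0954, 0.0184]
tool_rot: [-1.743, 0.75, 1.737]
contact_force: [-1.3, -0.8, 6.5]
opening: 0.0314
t 23.15 tcp [0.4986 0.0955 0.0183] yaw -136.71 tilt [-1.    -0.002 -0.002] F [-0.9 -0.4  6.9] open 0.0315 q [ 0.04  0.01  2.04 -0.    1.09  2.43]
```

View pics/w15.png

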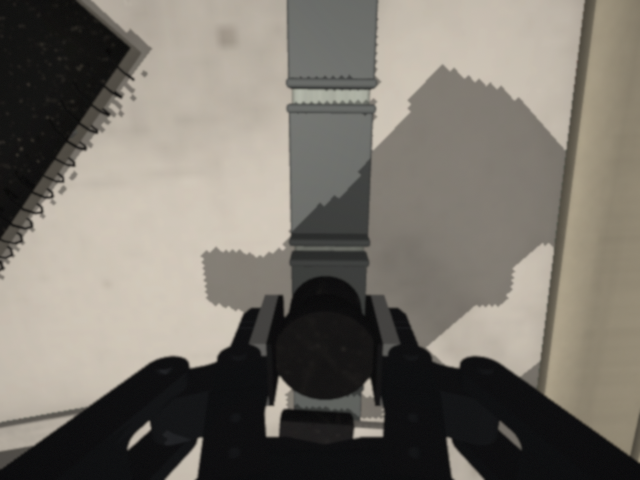

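```bash
python3 -m handwheel '[0,-0.01,0,0,0,0,0, 0,-0.03,0,0,0,0,0, 0,-0.06,0,0,0,0,0, 0,-0.1,0,0,0,0,0, 0,-0.14,0,0,0,0,0, 0,-0.17,0,0,0,0,0, 0,-0.17,0,0,0,0,0]'
python3 -c "
from h import *
snap('wrist','w16');to([.5332,.3714,.19],-46.65)"
```

```text
t: 23.73
tool_pos: [0.5014, 0.0957, 0.1959]
tool_rot: [-1.751, 0.744, 1.726]
contact_force: [0.7, -0.4, 0.8]
opening: 0.0314
t 23.78 tcp [0.4998 0.0956 0.1922] yaw -136.7 tilt [-1.    -0.008 -0.006] F [0.4 0.1 0.1] open 0.031 q [ 0.04 -0.21  1.93  0.    1.41  2.43]
shift [ 0.0027 -0.2134  0.1778] norm 0.278 turn [-9.005e+01 -6.300e-01  5.000e-02]
```

View pics/w16.png

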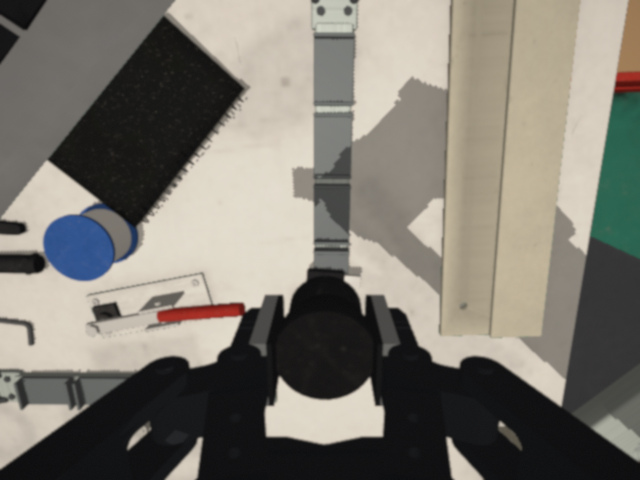

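```bash
python3 -m handwheel '[0,0,-0.018,0.015,-7,0,0, 0,0,-0.036,0.03,-14,0,0, 0,0,-0.054,0.045,-21,0,0, 0,0,-0.072,0.06,-28,0,0, 0,0,-0.09,0.075,-35,0,0, 0,0,-0.11,0.09,-42,0,0, 0,0,-0.13,0.105,-49,0,0, 0,0,-0.15,0.12,-56,0,0, 0,0,-0.168,0.137,-63,0,0, 0,0,-0.185,0.152,-70,0,0, 0,0,-0.2,0.165,-77,0,0, 0,0,-0.213,0.178,-84,0,0]'
python3 -m handwheel '[0,0.02,0,0,-6,0,0, 0,0.05,0,0,-6,0,0, 0,0.08,0,0,-6,0,0, 0,0.1,0,0,-6,0,0, 0,0.1,0,0,-6,0,0, 0,0.1,0,0,-6,0,0]'
python3 -c "
from h import *
o,im,d=snap('wrist','w17');to([.5328,.3718,.0188],-46.65)"
```

```text
t: 24.78
tool_pos: [0.5291, 0.3718, 0.1844]
tool_rot: [1.84, 0.628, -1.846]
contact_force: [0.3, -0.9, 0.1]
opening: 0.0316
t: 25.28
tool_pos: [0.5282, 0.3701, 0.0837]
tool_rot: [1.774, 0.706, -1.785]
contact_force: [0.3, -0.1, 0.2]
opening: 0.0313
t 25.33 tcp [0.5297 0.3709 0.0862] yaw -46.71 tilt [-1.    -0.     0.001] F [ 0.5  0.3 -0.5] open 0.0311 q [0.5  0.23 1.67 0.   1.24 1.31]
shift [ 0.0674  0.0014 -0.003 ] norm 0.067 turn [-0.06  0.07  0.02]
```

View pics/w17.png

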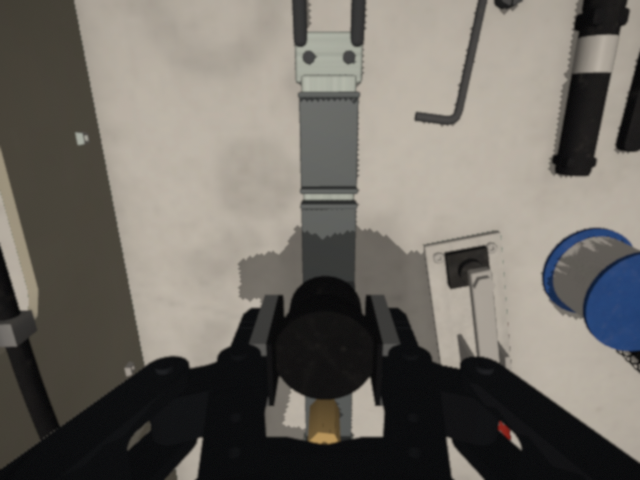

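```bash
python3 -m handwheel '[0,0.02,0.0015,-0.002,0,0,0, 0,0.04,0.0015,-0.002,0,0,0, 0,0.05,0.0015,-0.002,0,0,0, 0,0.055,0.0015,-0.002,0,0,0, 0,0.055,0.0015,-0.002,0,0,0, 0,0.055,0.0015,-0.002,0,0,0]'
python3 -c "
from h import *
to([.5328,.3718,.0188],-46.65)"
```

```text
t: 25.83
tool_pos: [0.5333, 0.3717, 0.0328]
tool_rot: [1.781, 0.706, -1.778]
contact_force: [-0.6, -0.6, -0.6]
opening: 0.0311
t 25.83 tcp [0.5333 0.3717 0.0328] yaw -46.71 tilt [-1.     0.    -0.002] F [-0.6 -0.6 -0.6] open 0.0311 q [0.49 0.3  1.69 0.   1.15 1.31]
shift [ 0.014  -0.0004  0.0003] norm 0.014 turn [-0.06 -0.09 -0.02]
```

```bash
python3 -m handwheel '[0,0.007,-0.0005,0,0,0,0, 0,0.012,-0.0005,0,0,0,0, 0,0.013,-0.0005,0,0,0,0, 0,0.0135,-0.0005,0,0,0,0, 0,0.0135,-0.0005,0,0,0,0]'
python3 -c "
from h import *
where()"
```

```text
t: 26.25
tool_pos: [0.5323, 0.3718, 0.0185]
tool_rot: [1.78, 0.706, -1.779]
contact_force: [-0.9, -0.2, 2.4]
opening: 0.0317
t 26.25 tcp [0.5323 0.3718 0.0185] yaw -46.71 tilt [-1. -0. -0.] F [-0.9 -0.2  2.4] open 0.0317 q [0.5  0.32 1.69 0.   1.13 1.31]
```

Contact at 2.4 N. Releasing slowly to 0.55 and lifting.

```bash
python3 -m handwheel '[0.45,0,0,0,0,0,0, 0.5,0,0,0,0,0,0, 0.6,0,0,0,0,0,0, 0.6,0,0,0,0,0,0, 0.6,0,0,0,0,0,0, 0.6,-0.02,0,0,0,0,0, 0.6,-0.06,0,0,0,0,0, 0.6,-0.1,0,0,0,0,0, 0.6,-0.14,0,0,0,0,0, 0.6,-0.17,0,0,0,0,0, 0.6,-0.17,0,0,0,0,0, 0.6,-0.17,0,0,0,0,0]'
python3 -c "
from h import *
o,im,d=snap('wrist','w18');to([.4562,.1363,.13],-136.8)"
```

```text
t: 27.25
tool_pos: [0.5338, 0.3725, 0.1917]
tool_rot: [1.786, 0.707, -1.774]
contact_force: [-0.1, -0.1, -0.3]
opening: 0.0511
t 27.3 tcp [0.5325 0.3718 0.1887] yaw -46.71 tilt [-1.     0.    -0.001] F [ 0.3  0.7 -0.3] open 0.051 q [0.5  0.14 1.6  0.   1.41 1.31]
shift [0.0585 0.1191 0.2171] norm 0.254 turn [ 9.009e+01 -8.000e-02  5.000e-02]
```

View pics/w18.png

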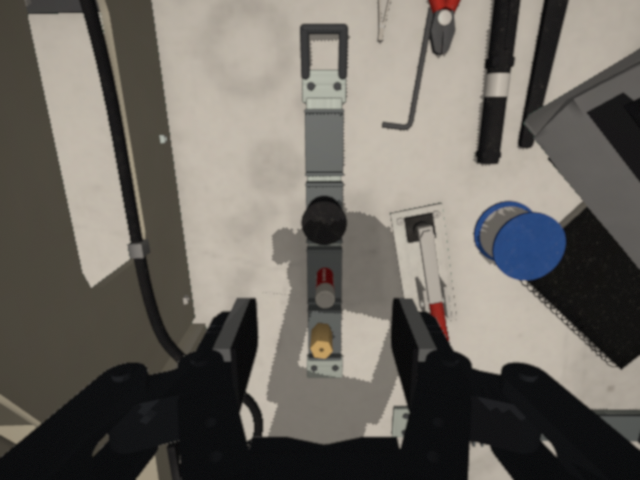

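```bash
python3 -m handwheel '[0.75,0,0.01,0.018,7,0,0, 0.75,0,0.02,0.036,14,0,0, 0.75,0,0.03,0.054,21,0,0, 0.75,0,0.04,0.072,28,0,0, 0.75,0,0.05,0.09,35,0,0, 0.75,0,0.06,0.11,42,0,0, 0.75,0,0.07,0.13,49,0,0, 0.75,0,0.08,0.15,56,0,0, 0.75,0,0.09,0.168,63,0,0, 0.75,0,0.1,0.185,70,0,0, 0.75,0,0.11,0.2,77,0,0, 0.75,0,0.119,0.217,84,0,0]'
python3 -m handwheel '[0.75,0.02,0,0,6,0,0, 0.75,0.04,0,0,6,0,0, 0.75,0.06,0,0,6,0,0, 0.75,0.06,0,0,6,0,0, 0.75,0.06,0,0,6,0,0]'
python3 - <<'E'
from h import *
o,im,d=snap('wrist','w19')
C=cam('wrist',o['tool_pos'],o['tool_rot']);P=cloud(C,d);h=P[...,2]
a=np.radians(-46.78);y=np.array([np.cos(a),np.sin(a)]);x=np.array([y[1],-y[0]]);L=P[...,:2]-[.4565,.1360];s=L@y;t=L@x
m=(h>.0165)&(h<.0235)&(abs(s)<.0165)&(abs(t)<.03)
Q=P[m];print(m.sum(),Q.mean(0),cv2.minAreaRect((Q[:,:2]*1e3).astype(np.float32)))
m2=m&(abs(h-.021)<.0015)&(im.max(2)<70);Q=P[m2];print("black",m2.sum(),Q.mean(0),cv2.minAreaRect((Q[:,:2]*1e3).astype(np.float32)))
to([.4562,.1363,.003],-136.8)
cv2.imwrite("pics/w19c.png",cv2.resize(im[190:340,230:430],None,fx=3,fy=3))
E
```

```text
t: 28.3
tool_pos: [0.4542, 0.1352, 0.1852]
tool_rot: [-1.802, 0.678, 1.809]
contact_force: [1.0, -0.2, 0.4]
opening: 0.0637
t: 28.72
tool_pos: [0.4537, 0.1359, 0.125]
tool_rot: [-1.736, 0.755, 1.746]
contact_force: [0.4, 0.6, 0.7]
opening: 0.0639
1772 [0.45798072 0.13620674 0.01995281] ((456.10821533203125, 135.44287109375), (46.09697723388672, 18.279949188232422), 38.759822845458984)
black 1193 [0.46168111 0.13957231 0.02064728] ((461.63031005859375, 139.66091918945312), (31.146629333496094, 17.864830017089844), 39.46992492675781)
t 28.77 tcp [0.455  0.1362 0.1269] yaw -136.71 tilt [-1.     0.002  0.002] F [ 0.2  0.1 -0.1] open 0.0637 q [ 0.13 -0.23  2.05  0.    1.32  2.52]
shift [ 0.1239 -0.0012 -0.0009] norm 0.124 turn [ 0.09  0.09 -0.13]
```

View pics/w19.png

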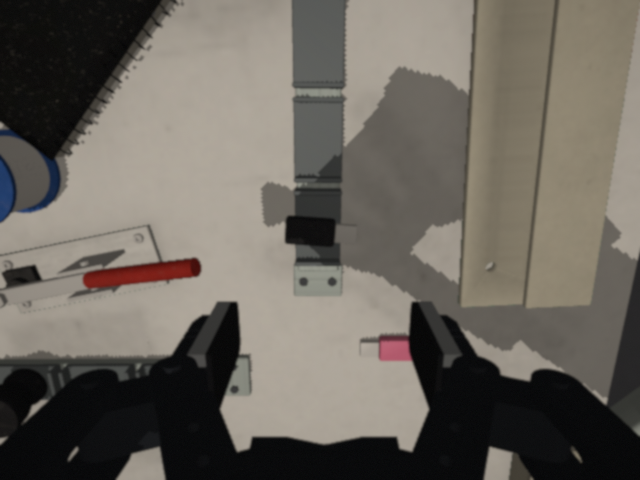

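View pics/w19c.png

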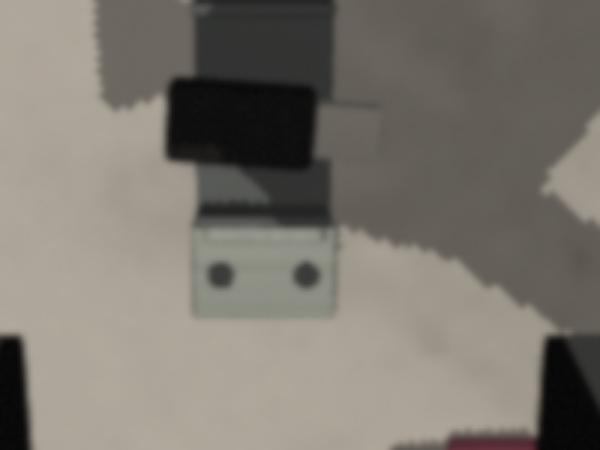

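```bash
python3 - <<'E'
from h import *
z=np.load("pics/w19.npz"); C=cam("wrist",z["p"],z["r"])
yw=np.radians(-140.9); Y=np.array([np.cos(yw),np.sin(yw)]); Z=np.array([np.sin(yw),-np.cos(yw)])
for u,v in [(360,348),(378,340),(410,336),(410,362)]:
    w=px2plane(C,u,v,.006)[:2]-[.4562,.1358]; print("pink tool y,z mm",(w@Y*1e3).round(1),(w@Z*1e3).round(1))
to([.4562,.1358,.04],-140.9)
E
```

```text
pink tool y,z mm 35.5 90.8
pink tool y,z mm 48.0 83.2
pink tool y,z mm 71.0 78.2
pink tool y,z mm 74.0 100.2
t 28.77 tcp [0.455  0.1362 0.1269] yaw -136.71 tilt [-1.     0.002  0.002] F [ 0.2  0.1 -0.1] open 0.0637 q [ 0.13 -0.23  2.05  0.    1.32  2.52]
shift [ 0.0869 -0.0008 -0.0012] norm 0.087 turn [ 4.19  0.09 -0.13]
```

The pink look-alike sits about 80 mm from the fingers' footprint, so it is clear.

```bash
python3 -m handwheel '[0.75,0.03,-0.0008,0,4.2,0,0, 0.75,0.06,-0.0008,0,4.2,0,0, 0.75,0.08,-0.0008,0,4.2,0,0, 0.75,0.085,-0.0008,0,4.2,0,0, 0.75,0.085,-0.0008,0,4.2,0,0, 0.75,0.085,-0.0008,0,4.2,0,0]'
python3 -c "
from h import *
to([.4562,.1358,.003],-140.9)"
```

```text
t: 29.27
tool_pos: [0.4577, 0.1371, 0.0446]
tool_rot: [-1.693, 0.804, 1.689]
contact_force: [0.1, 0.2, 0.1]
opening: 0.0643
t 29.27 tcp [0.4577 0.1371 0.0446] yaw -140.9 tilt [-1.    -0.002 -0.001] F [0.1 0.2 0.1] open 0.0643 q [ 0.14 -0.11  2.1   0.    1.15  2.59]
shift [0.0416 0.002  0.    ] norm 0.042 turn [ 0.   -0.07  0.11]
```

```bash
python3 -m handwheel '[0.75,0.015,0.001,0,0,0,0, 0.75,0.03,0.0015,0,0,0,0, 0.75,0.036,0.0015,0,0,0,0, 0.75,0.037,0.0015,0,0,0,0, 0.75,0.037,0.0015,0,0,0,0]'
python3 -c "
from h import *
snap('wrist','w20');to([.4562,.1358,.003],-140.9)"
```

```text
t: 29.68
tool_pos: [0.4562, 0.136, 0.0071]
tool_rot: [-1.692, 0.804, 1.69]
contact_force: [-0.1, 0.3, -0.0]
opening: 0.064
t 29.73 tcp [0.4564 0.136  0.0074] yaw -140.91 tilt [-1.    -0.002 -0.001] F [ 0.2 -0.1  0.2] open 0.0642 q [ 0.13 -0.04  2.12 -0.    1.07  2.59]
shift [ 0.0044  0.0003 -0.    ] norm 0.004 turn [-0.01 -0.07  0.11]
```

View pics/w20.png

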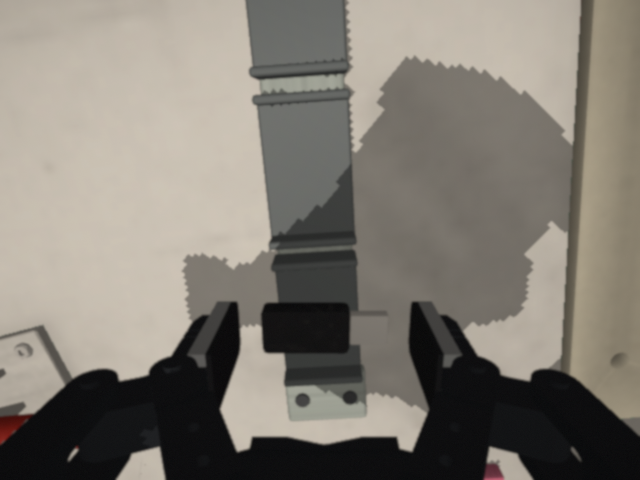

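```bash
python3 -m handwheel '[0.75,0.0035,0,0,0,0,0, 0.75,0.0035,0,0,0,0,0, 0.3,0.0035,0,0,0,0,0, 0.3,0.0035,0,0,0,0,0, 0.3,0.0035,0,0,0,0,0, 0.3,0.0035,0,0,0,0,0, 0.3,0.0035,0,0,0,0,0, 0.3,0.0035,0,0,0,0,0, 0.3,0.0035,0,0,0,0,0]' 30
python3 -c "
from h import *
snap('wrist','w21');where()"
```

```text
t: 30.48
tool_pos: [0.4558, 0.136, 0.003]
tool_rot: [-1.692, 0.804, 1.69]
contact_force: [-0.4, 0.1, 4.1]
opening: 0.0453
t 30.53 tcp [0.4558 0.136  0.003 ] yaw -140.91 tilt [-1.    -0.001 -0.   ] F [-0.3  0.1  5. ] open 0.0448 q [ 0.13 -0.04  2.12  0.    1.06  2.59]
```

View pics/w21.png

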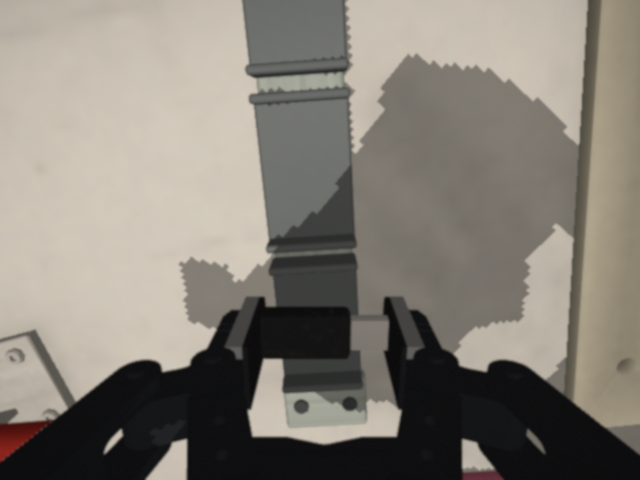

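Both pads are on the stick's ends (opening 45 mm). Lifting.

```bash
python3 -m handwheel '[0.3,-0.005,0,0,0,0,0, 0.3,-0.015,0,0,0,0,0, 0.3,-0.03,0,0,0,0,0, 0.3,-0.055,0,0,0,0,0, 0.3,-0.085,0,0,0,0,0, 0.3,-0.12,0,0,0,0,0, 0.3,-0.15,0,0,0,0,0, 0.3,-0.17,0,0,0,0,0, 0.3,-0.17,0,0,0,0,0]'
python3 -c "
from h import *
snap('wrist','w22');to([.5732,.4091,.17],-46.65)"
```

```text
t: 31.28
tool_pos: [0.4581, 0.1363, 0.1789]
tool_rot: [-1.698, 0.799, 1.682]
contact_force: [0.3, -0.7, 0.0]
opening: 0.0447
t 31.33 tcp [0.4568 0.1361 0.1759] yaw -140.91 tilt [-1.    -0.005 -0.003] F [-0.  -0.3 -0.7] open 0.0451 q [ 0.13 -0.28  2.01 -0.    1.4   2.59]
shift [ 0.0068 -0.2625  0.1385] norm 0.297 turn [-9.426e+01 -3.800e-01  7.000e-02]
```

View pics/w22.png

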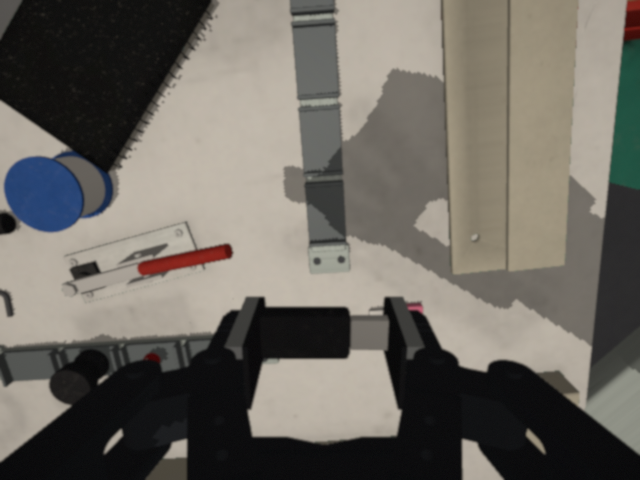

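```bash
python3 - <<'E'
from h import *
b=np.array([.5732,.4091]); y=np.array([.7271,.6865]); x=np.array([y[1],-y[0]])
zt=np.load("pics/top0.npz"); P=cloud(cam("top"),zt["d"]); L=P[...,:2]-b; s=L@y;t=L@x
for lo in(.01,.03,.07):
  k=(P[...,2]>lo)&(P[...,2]<.4)&(zt["d"]>0)
  for a in np.arange(-.1,.15,.02):
    q=k&(abs(s-a)<.01)&(t>.022)&(t<.15); n=k&(abs(s-a)<.01)&(t<-.022)&(t>-.15)
    print(lo,round(a,2),"right",(t[q].min().round(3),P[q][t[q].argmin(),2].round(3)) if q.sum() else'',"left",(t[n].max().round(3),P[n][t[n].argmax(),2].round(3)) if n.sum() else'')
E
```

```text
0.01 -0.1 right (np.float64(0.068), np.float64(0.012)) left (np.float64(-0.107), np.float64(0.096))
0.01 -0.08 right (np.float64(0.06), np.float64(0.01)) left (np.float64(-0.11), np.float64(0.098))
0.01 -0.06 right (np.float64(0.063), np.float64(0.011)) left (np.float64(-0.11), np.float64(0.101))
0.01 -0.04 right  left (np.float64(-0.112), np.float64(0.102))
0.01 -0.02 right (np.float64(0.123), np.float64(0.017)) left (np.float64(-0.113), np.float64(0.101))
0.01 0.0 right (np.float64(0.113), np.float64(0.116)) left (np.float64(-0.113), np.float64(0.104))
0.01 0.02 right (np.float64(0.107), np.float64(0.115)) left (np.float64(-0.113), np.float64(0.101))
0.01 0.04 right (np.float64(0.072), np.float64(0.01)) left (np.float64(-0.114), np.float64(0.105))
0.01 0.06 right (np.float64(0.075), np.float64(0.013)) left (np.float64(-0.114), np.float64(0.107))
0.01 0.08 right (np.float64(0.042), np.float64(0.01)) left (np.float64(-0.114), np.float64(0.111))
0.01 0.1 right (np.float64(0.04), np.float64(0.011)) left (np.float64(-0.115), np.float64(0.116))
0.01 0.12 right (np.float64(0.051), np.floa
[... 1557 characters left out ...]
t64(0.12)) left (np.float64(-0.113), np.float64(0.101))
0.07 0.0 right (np.float64(0.113), np.float64(0.116)) left (np.float64(-0.113), np.float64(0.104))
0.07 0.02 right (np.float64(0.107), np.float64(0.115)) left (np.float64(-0.113), np.float64(0.101))
0.07 0.04 right (np.float64(0.119), np.float64(0.138)) left (np.float64(-0.114), np.float64(0.105))
0.07 0.06 right (np.float64(0.142), np.float64(0.163)) left (np.float64(-0.114), np.float64(0.107))
0.07 0.08 right  left (np.float64(-0.114), np.float64(0.111))
0.07 0.1 right  left (np.float64(-0.115), np.float64(0.116))
0.07 0.12 right  left (np.float64(-0.115), np.float64(0.11))
0.07 0.14 right  left (np.float64(-0.116), np.float64(0.122))
```

```bash
python3 -m handwheel '[0.3,0,-0.022,0.012,-7,0,0, 0.3,0,-0.044,0.023,-14,0,0, 0.3,0,-0.066,0.035,-21,0,0, 0.3,0,-0.088,0.046,-28,0,0, 0.3,0,-0.11,0.058,-35,0,0, 0.3,0,-0.132,0.07,-42,0,0, 0.3,0,-0.154,0.081,-49,0,0, 0.3,0,-0.176,0.093,-56,0,0, 0.3,0,-0.198,0.105,-63,0,0, 0.3,0,-0.22,0.117,-70,0,0, 0.3,0,-0.243,0.129,-77,0,0, 0.3,0,-0.2625,0.1385,-84,0,0]'
python3 -m handwheel '[0.3,0.01,0,0,-7,0,0, 0.3,0.03,0,0,-10,0,0, 0.3,0.05,0,0,-10,0,0, 0.3,0.06,0,0,-10,0,0, 0.3,0.06,0,0,-10,0,0, 0.3,0.06,0,0,-10,0,0]'
python3 -c "
from h import *
o,im,d=snap('wrist','w23');to([.5732,.4091,.05],-46.65)"
```

```text
t: 32.33
tool_pos: [0.5708, 0.4097, 0.1697]
tool_rot: [1.885, 0.567, -1.893]
contact_force: [0.1, 0.1, 0.3]
opening: 0.0451
t: 32.83
tool_pos: [0.5707, 0.4082, 0.1107]
tool_rot: [1.779, 0.703, -1.785]
contact_force: [0.7, 0.0, 0.3]
opening: 0.0451
t 32.88 tcp [0.5716 0.4087 0.1125] yaw -46.92 tilt [-1. -0.  0.] F [0.8 0.6 1. ] open 0.0448 q [0.51 0.32 1.51 0.   1.31 1.33]
shift [ 0.0625  0.0008 -0.0014] norm 0.063 turn [-0.27  0.02  0.01]
```

View pics/w23.png

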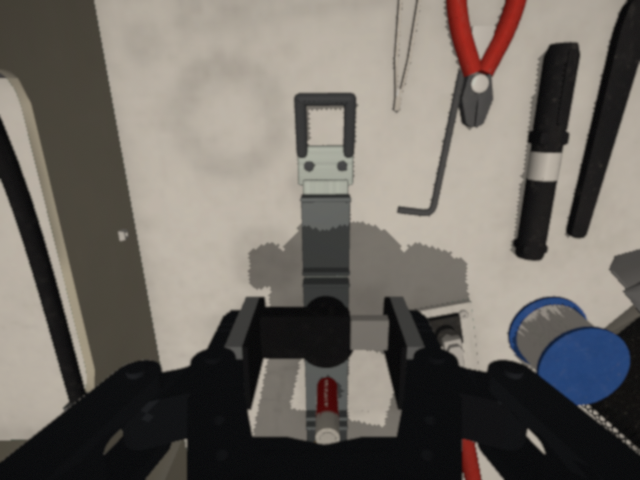

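```bash
python3 -m handwheel '[0.3,0.03,0.0008,0,-0.2,0,0, 0.3,0.06,0.0008,0,-0.2,0,0, 0.3,0.08,0.0008,0,-0.2,0,0, 0.3,0.09,0.0008,0,-0.2,0,0, 0.3,0.09,0.0008,0,-0.2,0,0, 0.3,0.09,0.0008,0,-0.2,0,0]'
python3 -c "
from h import *
snap('wrist','w24');to([.5732,.4091,.0035],-46.65)"
```

```text
t: 33.38
tool_pos: [0.573, 0.4087, 0.0238]
tool_rot: [1.781, 0.706, -1.778]
contact_force: [0.0, 0.1, 1.0]
opening: 0.0446
t 33.43 tcp [0.5737 0.4091 0.025 ] yaw -46.71 tilt [-1.     0.001 -0.003] F [-0.1 -0.5  0.6] open 0.0448 q [ 0.51  0.42  1.55 -0.    1.17  1.33]
shift [ 0.0215 -0.0004  0.0004] norm 0.021 turn [-0.06 -0.2  -0.05]
```

View pics/w24.png

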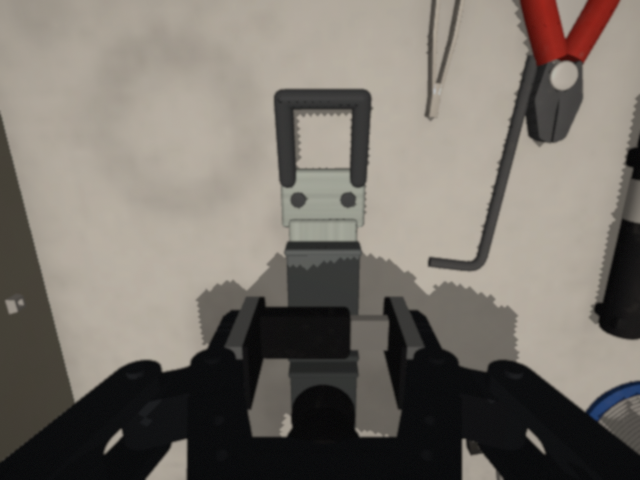

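```bash
python3 -m handwheel '[0.3,0.008,0,0,0,0,0, 0.3,0.015,0,0,0,0,0, 0.3,0.018,0,0,0,0,0, 0.3,0.02,0,0,0,0,0, 0.3,0.02,0,0,0,0,0, 0.3,0.02,0,0,0,0,0]'
python3 -c "
from h import *
where()"
```

```text
t: 33.93
tool_pos: [0.5723, 0.4084, 0.0031]
tool_rot: [1.779, 0.706, -1.78]
contact_force: [-2.5, -2.0, 5.5]
opening: 0.0449
t 33.93 tcp [0.5723 0.4084 0.0031] yaw -46.7 tilt [-1. -0.  0.] F [-2.5 -2.   5.5] open 0.0449 q [0.51 0.45 1.55 0.   1.14 1.33]
```

```bash
python3 -m handwheel '[0.56,-0.0005,0,0,0,0,0, 0.58,-0.0005,0,0,0,0,0, 0.62,-0.0005,0,0,0,0,0, 0.62,-0.0005,0,0,0,0,0, 0.62,-0.0005,0,0,0,0,0, 0.62,-0.0005,0,0,0,0,0]'
python3 -c "
from h import *
snap('wrist','w25');where()"
```

```text
t: 34.43
tool_pos: [0.5722, 0.4083, 0.0028]
tool_rot: [1.779, 0.706, -1.78]
contact_force: [0.1, -0.3, 0.5]
opening: 0.053
t 34.48 tcp [0.5722 0.4083 0.0029] yaw -46.71 tilt [-1. -0.  0.] F [-0.3 -0.4  0.8] open 0.0528 q [ 0.51  0.45  1.55 -0.    1.14  1.33]
```

View pics/w25.png

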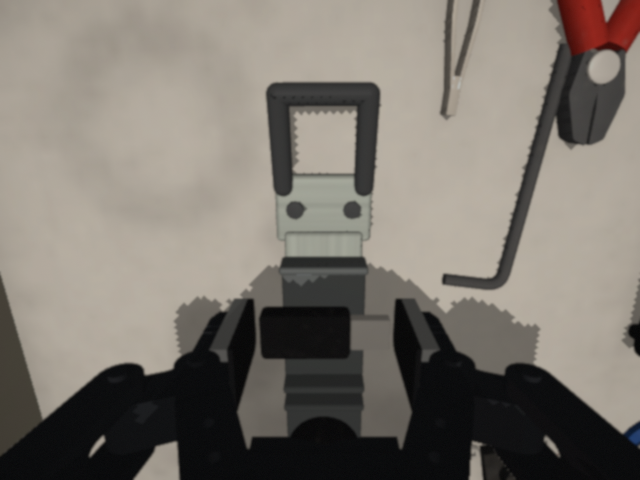

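```bash
python3 -m handwheel '[0.62,-0.015,0,0,0,0,0, 0.62,-0.04,0,0,0,0,0, 0.62,-0.08,0,0,0,0,0, 0.62,-0.12,0,0,0,0,0, 0.62,-0.16,0,0,0,0,0, 0.62,-0.2,0,0.01,0,0,0, 0.62,-0.21,0,0.04,0,0,0, 0.62,-0.21,0,0.08,0,0,0, 0.62,-0.21,0,0.11,0,0,0, 0.62,-0.21,0,0.11,0,0,0, 0.62,-0.21,0,0.11,0,0,0, 0.62,-0.21,0,0.11,0,0,0]'
cat > chk.py <<'E'
from h import *
import sys
o,im,d=snap('wrist',sys.argv[1]);where()
C=cam('wrist',o['tool_pos'],o['tool_rot']);P=cloud(C,d);h=P[...,2]
y=np.array([.7271,.6865]); x=np.array([y[1],-y[0]]); L=P[...,:2]-np.array([.5132,.3525]); s=L@y*1e3;t=L@x*1e3
for n,yc,z,r in(("spacer",-82.5,.041,20),("cell",-27.5,.062,20),("loupe",27.5,.047,24),("stick",82.5,.0205,30)):
    m=(abs(h-z)<.0035)&(abs(s-yc)<min(r,18 if n=="stick" else r))&(abs(t)<r)&(d>0)
    if m.sum()>5:
        c=cv2.minAreaRect(np.stack([t[m],s[m]-yc],1).astype(np.float32)); print(n,m.sum(),"rack x,y off mm",np.round(c[0],1),np.round(c[1],1),round(c[2],1),"z",h[m].max().round(4))
m=(abs(t)<13)&(h>.0165)&(h<.024)&(abs(s)<125)
hist=np.histogram(s[m],np.arange(-120,120,2)); print([(round(b+1),int(n)) for n,b in zip(*hist) if n>5])
E
python3 chk.py w26
```

```text
t: 35.48
tool_pos: [0.4927, 0.3332, 0.2144]
tool_rot: [1.782, 0.706, -1.777]
contact_force: [0.7, -0.1, 0.8]
opening: 0.0529
t 35.53 tcp [0.493  0.3334 0.2143] yaw -46.7 tilt [-1.     0.    -0.002] F [-0.7  0.1 -0.3] open 0.0531 q [ 0.47 -0.01  1.7   0.    1.44  1.28]
spacer 324 rack x,y off mm [-2.7  1.2] [16.6 18.6] 22.0 z 0.0427
cell 286 rack x,y off mm [0.6 1.1] [13.8 13.8] 84.0 z 0.0642
loupe 1652 rack x,y off mm [0.1 0. ] [33.3 33.6] 46.6 z 0.0495
stick 1343 rack x,y off mm [ 0.7 -0.6] [18.2 45.8] 89.9 z 0.0232
[(-105, 60), (-103, 46), (-79, 6), (-77, 7), (-73, 39), (-59, 45), (-57, 67), (-51, 31), (-49, 77), (-21, 15), (-19, 13), (-5, 6), (-3, 87), (-1, 17), (3, 31), (5, 87), (7, 7), (51, 65), (53, 65), (59, 98), (61, 33), (73, 56), (75, 91), (77, 91), (79, 82), (81, 91), (83, 96), (85, 100), (87, 97), (89, 80), (91, 36), (105, 68), (107, 86), (109, 25)]
```

View pics/w26.png

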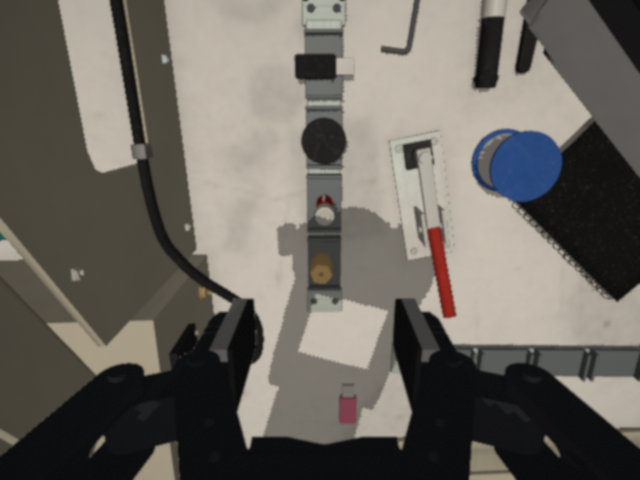

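```bash
python3 - <<'E'
from h import *
o,im,d=snap('top','t2')
cv2.imwrite("pics/t2c.png",cv2.resize(im[140:340,130:450],None,fx=2.5,fy=2.5,interpolation=cv2.INTER_CUBIC))
o,im,d=snap('scene','s2')
E
```

```text
(no output)
```

View pics/t2c.png

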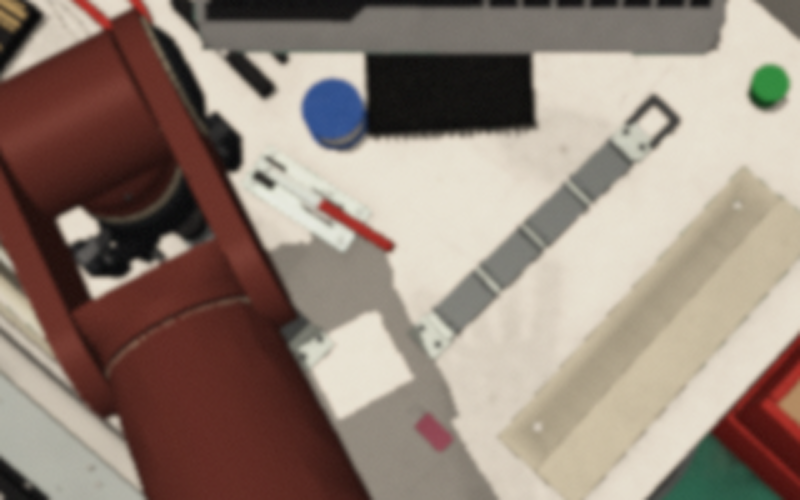

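View pics/s2.png

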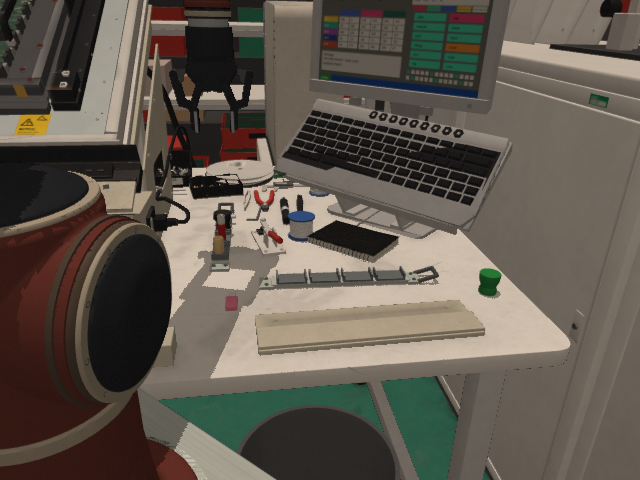

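The intake rack is empty, all four items stand or lie in the use rack at about (220,235), and the pink and green look-alikes haven't moved. Handing in.

```bash
python3 -c "
from station import ctrl
ctrl.finish_job();print(ctrl.get_obs()['t'])"
```

```text
the job is handed in; nothing more can be done
the job is handed in; nothing more can be done
```

All four items are in the use rack in reverse order. Starting at the bay farthest from the pull loop they run spacer, cell, loupe, stick, with the stick nearest the loop. The job took about 36 s of the 96 s.

- **Spacer:** it was set down briefly in bay +27.5 and gripped again higher, because a cable beside the farthest bay left no room for the jaw across the rack. I then placed it with the jaw along the rack.
- **Last checks:** the wrist view shows three items upright and the stick flat across the rack, with its plug on the same rack side as before. Loupe, cell and stick measure within about 2 mm of their bay centres. The spacer measures about 2.7 mm off centre across the rack, and I left it there because of the cable.
- **Surroundings:** the intake rack is empty, and the pink and green look-alikes were not touched. The forces read at the end of each move stayed below 8 N.
- **Disagreements:** my first estimate of the use rack's position from the top camera was about 5.6 mm off along the rack. I corrected it from the ribs seen by the wrist camera before placing anything. The last wrist view still showed the ribs about 1 mm off that correction, which is within the calibration error.

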